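Turn the boards for the second-side scan

TASK

First clear the parts cases from the blue inspection plate: stack them neatly one on another in the middle of the yellow mat, widest at the bottom (carton, tin, red case; one may be missing). Then, using only the turner and never touching a board with the gripper, turn over each round circuit board, all of which lie silver can up, so that it lies flat on the plate with its black heat sink up, and lay the turner back on its rubber pad. Last, start the scan: press the yellow, blue and green keys fully down in that order, one at a time; keep off the red key and leave the mug, parts bin and network switch where they are.

Things in the scene. Friction and masses are not known exactly. Their poses are not given: they have to be found in the camera images.
- board1: Round green circuit board (2 or 3 are present): disc 90 mm across, 3 mm thick, 70 g. Mid-face, one side: silver shield can, 44 mm across, 5 mm high; other side: black heat sink 32 x 32 x 5 mm amid chips under 1.5 mm; either way up the bare rim hangs 5 mm above the plate. Origin at its middle, at half its 13 mm height; +z points out of the silver-can face (up at the start).
- board2: Round green circuit board (2 or 3 are present): disc 90 mm across, 3 mm thick, 70 g. Mid-face, one side: silver shield can, 44 mm across, 5 mm high; other side: black heat sink 32 x 32 x 5 mm amid chips under 1.5 mm; either way up the bare rim hangs 5 mm above the plate. Origin at its middle, at half its 13 mm height; +z points out of the silver-can face (up at the start).
- board3: Round green circuit board (2 or 3 are present): disc 90 mm across, 3 mm thick, 70 g. Mid-face, one side: silver shield can, 44 mm across, 5 mm high; other side: black heat sink 32 x 32 x 5 mm amid chips under 1.5 mm; either way up the bare rim hangs 5 mm above the plate. Origin at its middle, at half its 13 mm height; +z points out of the silver-can face (up at the start).
- carton: Closed brown carton with a white band, 60 (x) x 90 (y) x 45 mm high, 200 g, loose; stands on the far part of the plate at the start. Origin under its centre. None if absent; two or three of carton, tin and case are there.
- tin: Closed round tin, silver with a blue lid, 58 mm across, 42 mm high, 120 g, loose; stands on the far part of the plate at the start. Origin under its centre. None if absent.
- case: Small closed red case with a black seam, 40 x 40 x 42 mm high, 60 g, loose; stands on the far part of the plate at the start. Origin under its centre. None if absent.
- mat: Fixed yellow mat, 120 (x) x 130 (y) x 3 mm, beyond the control box. Origin under its centre on the bench.
- plate: Fixed blue inspection plate, 320 (x) x 480 (y) x 8 mm, with white corner marks. Origin under its centre on the bench; its top is 8 mm above the bench. Its edges follow its x and y axes.
- turner: Turner (offset spatula), 100 g: steel blade 75 x 56 x 2 mm; a cranked neck rises from its rear edge to an orange handle 90 long, 18 wide, 20 mm high, level, its middle 40 mm above the blade's underside. Origin: middle of the blade's rear edge, at its underside; +x to the blade's front edge, +z up; handle from x = -30 to -120 mm. Stands level on its heavy blade, handle in the air.
- turner_tip (a point): Middle of the front edge of the turner's blade, 75 mm in front of the turner's origin, at mid-thickness (1 mm above the blade's underside).
- turner_butt (a point): Rear end of the turner's handle, 120 mm behind the turner's origin, 40 mm above the blade's underside.
- pad: Fixed black rubber tool pad, 300 (x) x 140 (y) x 4 mm, on which the turner lies. Origin under its centre on the bench; its edges follow its x and y axes. It stands right or left of the plate, the control box on the other side.
- panel: Fixed grey control box, 120 (x) x 200 (y) x 34 mm, with four round spring keys in a row along its y axis on its top: from its +y end yellow, blue, green, red, 44 mm apart. Origin under its centre on the bench.
- key_yellow (a joint): The yellow key's travel in m: 0 up, 0.006 fully down (pressed straight down against a spring, about 4 N at the bottom; it springs back).
- key_blue (a joint): The blue key's travel in m: 0 up, 0.006 fully down (pressed straight down against a spring, about 4 N at the bottom; it springs back).
- key_green (a joint): The green key's travel in m: 0 up, 0.006 fully down (pressed straight down against a spring, about 4 N at the bottom; it springs back).
- key_red (a joint): The red key's travel in m: 0 up, 0.006 fully down (pressed straight down against a spring, about 4 N at the bottom; it springs back). The stop key: leave it alone.
- key_yellow_top (a point): Middle of the top of the yellow key, a round cap 24 mm across.
- key_blue_top (a point): Middle of the top of the blue key, a round cap 24 mm across.
- key_green_top (a point): Middle of the top of the green key, a round cap 24 mm across.
- switch: Bystander: black network switch, 100 x 180 x 30 mm, loose, beyond the plate. Origin at the middle of the foot of its long side nearest the robot.
- mug: Bystander: white mug, 80 mm across, 90 mm high, loose. Origin under its centre.
- bin: Bystander: open red parts bin with blue plugs, 100 x 140 x 50 mm, loose, beyond the plate. Origin at the middle of the foot of its long side nearest the robot.

How it is judged (in metres and radians):
On the way, in this order (a step that is already met when the one before it is completed fails the run):
1. the cases stand stacked and let go on the yellow mat: carton lowest, then tin, then red case (horizontal distance between each of carton, tin, case and mat below 0.035 m and horizontal distance between each of tin, case and carton below 0.018 m and z of each of tin, case in the frame of carton above 0.041 m and horizontal distance between case and tin below 0.018 m and z of case in the frame of tin above 0.038 m and angle between each of carton, tin, case's own z axis and vertical below 0.1 rad and linear speed of each of carton, tin, case below 0.02 m/s and contact force between the fingers and carton below 0.1 N and contact force between the fingers and tin below 0.1 N and contact force between the fingers and case below 0.1 N), for 0.2 s.
2. every board lies flat and still on the plate, chip side up (angle between each of board1, board2, board3's own z axis and vertical above 2.99 rad and x of board1 in the frame of plate between -0.16 and 0.16 m and y of board1 in the frame of plate between -0.24 and 0.24 m and z of each of board1, board2, board3 in the frame of plate below 0.019 m and linear speed of each of board1, board2, board3 below 0.02 m/s and x of board2 in the frame of plate between -0.16 and 0.16 m and y of board2 in the frame of plate between -0.24 and 0.24 m and x of board3 in the frame of plate between -0.16 and 0.16 m and y of board3 in the frame of plate between -0.24 and 0.24 m), for 0.2 s.
3. the turner lies on its pad, let go (x of turner_tip in the frame of pad between -0.15 and 0.15 m and y of turner_tip in the frame of pad between -0.07 and 0.07 m and x of turner_butt in the frame of pad between -0.15 and 0.15 m and y of turner_butt in the frame of pad between -0.07 and 0.07 m and angle between turner's own z axis and vertical below 0.1 rad and z of turner in the frame of pad below 0.009 m and linear speed of turner below 0.02 m/s and contact force between the fingers and turner below 0.1 N), for 0.2 s.
4. the yellow key is pressed down (value of joint key_yellow above 0.0045 m), for 0.02 s.
5. the blue key is pressed down (value of joint key_blue above 0.0045 m), for 0.02 s.
6. the green key is pressed down (value of joint key_green above 0.0045 m), for 0.02 s.
At the end, for the whole second after the job is handed in: Cases upright in one stack in mid-mat (within 35 mm of its centre, 18 mm of each other), carton below tin below red case; every board flat (0.15 rad) and still on the plate, heat sink up, its centre over the plate; turner level on its pad, inside its outline, released; keys up (all of step 1 and all of step 2 and all of step 3 and value of joint each of key_yellow, key_blue, key_green, key_red below 0.002 m); the robot touches nothing.
It fails at once if the robot itself touches a board (contact force between any of the fingers, the arm and board1 above 0.3 N or contact force between any of the fingers, the arm and board2 above 0.3 N or contact force between any of the fingers, the arm and board3 above 0.3 N).
It fails at once if the red key is pressed (value of joint key_red above 0.003 m).
It fails at once if two keys are pressed at once (value of joint each of key_yellow, key_blue above 0.003 m or value of joint each of key_blue, key_green above 0.003 m or value of joint each of key_yellow, key_green above 0.003 m).
It fails at once if the mug, parts bin or network switch is moved more than 25 mm (distance of any of switch, mug, bin from where it was at the start of the episode above 0.025 m).
Of board1, board2, board3 only 2 to 3 are there at a start; the rules pass over those that are not, and their reading is None.
Of carton, tin, case only 2 to 3 are there at a start; the rules pass over those that are not, and their reading is None.
At some moment in a run one of board1, board2, board3 may be knocked a few centimetres aside while the robot is not near it.
It also fails if it takes over 210 s, if anything falls off the work surface, if the arm or the gripper's body presses on something with over 40 N, if the wrist force passes 120 N, or if a joint passes its speed limit or range.

ROBOT

A 6-joint arm with a two-finger parallel gripper is mounted at the origin on the work surface. World frame = base frame: x ahead of the robot, y to its left, z up, the work surface at z = 0. Lengths are in mm, angles in rad, forces in N, time in s.
With the tool pointing down it reaches from about 350 to 875 mm from the base axis. Payload 4.2 kg.
Tool frame: the origin (TCP) lies between the finger pads; the fingertips stand 17 mm ahead of it and the grasp point (between the pads) lies 2 mm behind it; z points along the fingers, y is the line along which they close (so a half turn about z gives the same grasp; the last joint's range is limited). The gripper opens to 85 mm and grips with 20 to 120 N. Pads are 22 mm wide; open, the fingers measure 114 mm over their backs; the gripper's body (76 mm by 85 mm) begins 54 mm behind the grasp point. The pads swing forward as they close: fully open they stand 13 mm farther back than shut.
Start: joints at [-0.956, 0.385, 0.008, 0, -1.194, -0.259], TCP at [217.727, -585.828, 248.312] pointing down, gripper open.
Joint ranges: [-3.14, 3.14], [-1.21, 2.06], [-1.07, 1.41], [-3.16, 2.05], [-2.99, -0.16], [-3.1, 3.1]. Speed limits (rad/s): [2.79, 2.79, 3.14, 3.14, 3.14, 3.14].

INTERFACE

Orientations are given as a unit quaternion [x, y, z, w].
In Python, from bench import arm gives the robot as it stands.
- The arm moves only by the shell command python3 jog.py FILE [OPENING], which reads ROWS from the file FILE. ROWS is a JSON list that holds a single list of rows (three levels of brackets), with 1 to 10 rows, each of 6 numbers: dx, dy, dz in mm, then a rotation vector rx, ry, rz in rad; each row is the pose to reach, as a shift and turn from the pose commanded when the command began, along the tool's axes at that moment; what a row does not reach only later rows make up. A row lasts 1/10 s, in which the tool goes at most 50 mm and 0.15 rad, less where a joint would pass 70% of its speed; a pose out of reach is approached as far as the arm can. OPENING is the finger opening in mm, set as the command begins (- or left out keeps the last). The fingers move at their own pace and stop on an object; the grip force is fixed at half the most. Time passes only in rows, so rows that do not move let the fingers close. It prints the time, the measured TCP pose, the force, the opening and the grip force at its end. Input that does not fit is refused with a message, and nothing moves.
- arm.read_state(): the state, without advancing time (a new reading comes with each control period).
- arm.get_image(name): name is "scene" or "top" or "wrist"; returns the picture (384x512x3 uint8, blue, green, red); there is no depth.
- arm.get_calibration(name): a dict with "K" (3x3 intrinsics, pixels), "rvec" (rotation vector, rad) and "tvec" (3), from world to camera coordinates, as OpenCV has them. Camera axes: x right, y down, z forward; pixel columns grow to the right and rows downward; lengths in mm; the calibration is good to about 2 mm. The wrist camera is an equidistant fisheye: a pixel r from the principal point sees the ray r / f radians off the axis. A picture is of the moment at which its call begins: read the wrist's pose just before it. get_calibration takes no time and is no camera call; for the wrist camera it gives the pose at the moment of the call.
- arm.job_done(): hands the job in; it is judged then, once.
The state is a dict: "clock": time; "joints": joint angles; "joint_vel": joint speeds; "joint_efforts": joint torques, N m; "position": TCP position; "ee_rot": TCP orientation; "contact_force": force on the tool from outside, world axes, zero at the start; "wrist_torque": the same for the moment, N m; "gripper_width": finger opening in mm; "grasp_force": force on a finger pad.
Only numpy, scipy, OpenCV 4.12 (cv2) and the standard library are available. Lean on these libraries where they do the work, as an engineer would, in place of code of your own. Each camera call takes 0.05 s, during which the arm holds its last target. There are 200 camera calls.

## Working session

There is one attempt and no reset: what is moved stays moved. The work goes in short steps, Python scripts to look and compute and a shell command to move; the robot and the scene stay as the last step left them, time stands still between calls to the robot, and variables do not carry over. Pictures are saved under pics/ and viewed, at most 14 in all, crops included, and the job is handed in when it is done.

```bash
ls; mkdir -p pics
python3 - <<'E'
from bench import arm
import cv2
for n in ("top","scene"):
    im=arm.get_image(n); cv2.imwrite(f"pics/{n}0.png",cv2.resize(im,(800,600),interpolation=cv2.INTER_CUBIC))
    c=arm.get_calibration(n); print(n,c)
print(arm.read_state())
E
```

```text
bench.py
jog.py
pics
  3 bench.py
  5 jog.py
  8 total
top {'K': array([[399.35462349,   0.        , 255.15546267],
       [  0.        , 399.35462349, 190.69781355],
       [  0.        ,   0.        ,   1.        ]]), 'rvec': array([ 2.14145239, -2.17221606,  0.08849119]), 'tvec': array([  21.78963744,  587.11880562, 1308.72878957])}
scene {'K': array([[367.90902269,   0.        , 256.08290353],
       [  0.        , 367.90902269, 190.17976806],
       [  0.        ,   0.        ,   1.        ]]), 'rvec': array([ 1.2594525 ,  2.02644437, -1.07151458]), 'tvec': array([ 267.35282513, -217.0234689 , 1552.10313721])}
{'clock': 0.1, 'joints': array([-9.56392032e-01,  3.85513901e-01,  6.74699010e-03, -4.28478842e-04,
       -1.19403233e+00, -2.58602111e-01]), 'joint_vel': array([-0.00128321, -0.00190321,  0.00191435,  0.00245981, -0.00037306,
        0.00025942]), 'joint_efforts': array([ 5.60558055e-04, -3.93318951e+01,  1.88929385e+01,  4.19785917e+00,
       -2.55585073e-03,  4.39337015e-06]), 'position': array([ 217.55419715, -585.38048696,  247.30518604]), 'ee_rot': array([-1.76886316e-01,  9.84230760e-01,  9.91744104e-04, -2.42927037e-04]), 'contact_force': array([ 0.36438646,  0.06037122, -0.17605601]), 'wrist_torque': array([ 0.02462503, -0.0059872 , -0.0444722 ]), 'grasp_force': 0.0, 'gripper_width': 85.22639965723566}
```
View pics/top0.png

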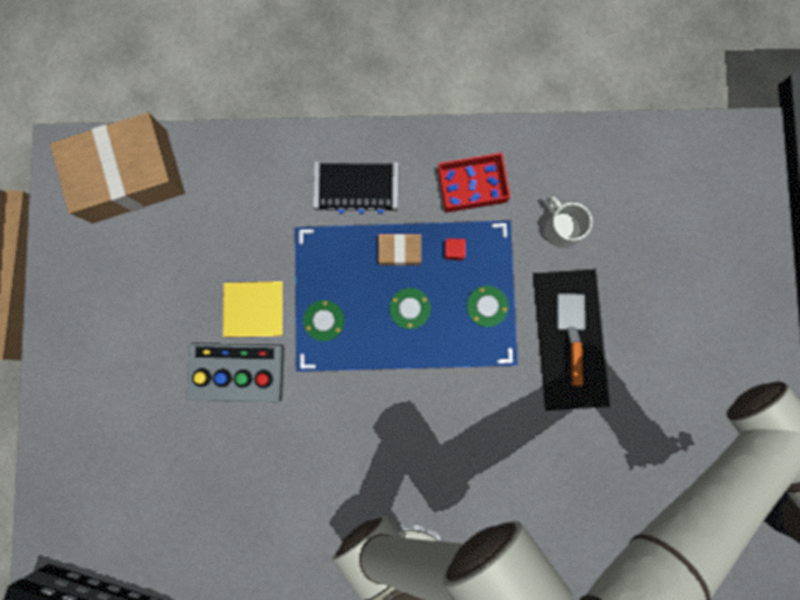

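View pics/scene0.png

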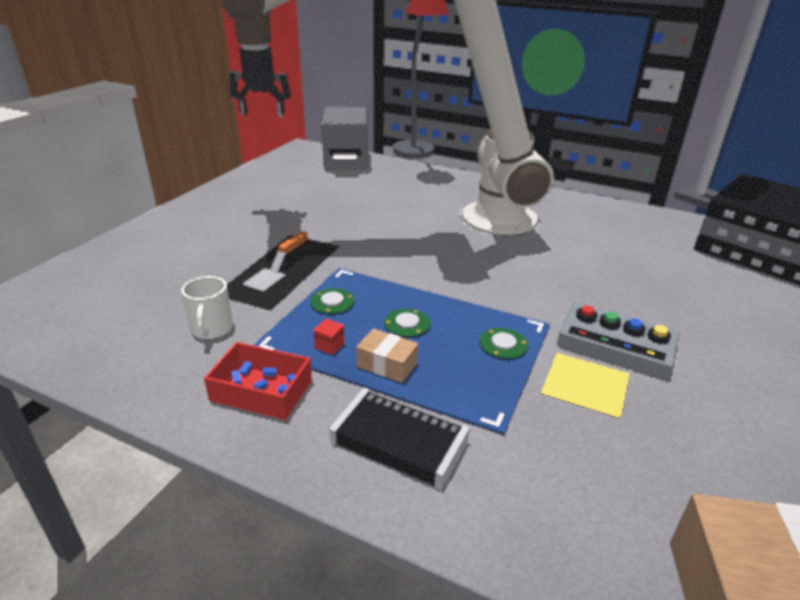

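The top view (800x600) shows the carton (400,250), red case (455,248), boards at (324,320), (410,308) and (488,306), turner on the pad at (573,340), mat (253,309) and keys at y≈378. There is no tin. I'll measure these in an enlarged crop.

Create h.py:
```python
import numpy as np, cv2
from scipy.spatial.transform import Rotation as R
from bench import arm
def p2w(px,z,c):
    "raw pixel(s) -> world xy at height z (pinhole dict c)"
    px=np.atleast_2d(np.array(px,float)); M=R.from_rotvec(c["rvec"]).as_matrix(); t=np.array(c["tvec"])
    d=np.c_[(px-c["K"][:2,2])/c["K"][0,0],np.ones(len(px))]@M; o=-M.T@t
    return o[:2]+d[:,:2]*((z-o[2])/d[:,2])[:,None]
def fp2w(px,z,c):
    "fisheye"
    px=np.atleast_2d(np.array(px,float)); M=R.from_rotvec(c["rvec"]).as_matrix(); t=np.array(c["tvec"])
    q=(px-c["K"][:2,2])/c["K"][0,0]; r=np.linalg.norm(q,axis=1)+1e-9
    d=np.c_[q*(np.sin(r)/r)[:,None],np.cos(r)]@M; o=-M.T@t
    return o[:2]+d[:,:2]*((z-o[2])/d[:,2])[:,None]
def st():
    s=arm.read_state(); return np.array(s["position"]),R.from_quat(s["ee_rot"]),s
def togo(p=None,Rt=None):
    "shift/turn in tool axes to world TCP p and Rotation Rt"
    P,Q,s=st(); p=P if p is None else np.array(p,float)
    w=(Q.inv()*Rt).as_rotvec() if Rt is not None else np.zeros(3)
    print("pos",P.round(1),"d",Q.inv().apply(p-P).round(1),"rot",w.round(3))
def down(yaw):
    "tool z down, tool y axis along world angle yaw"
    y=np.array([np.cos(yaw),np.sin(yaw),0]); z=np.array([0,0,-1.]); return R.from_matrix(np.c_[np.cross(y,z),y,z])
```

Run:
```python
from h import *
im=arm.get_image("top"); c=arm.get_calibration("top"); cv2.imwrite("top_raw.png",im)
cr=im[140:270,115:395]; cv2.imwrite("pics/topcrop.png",cv2.resize(cr,None,fx=2.857,fy=2.857,interpolation=cv2.INTER_CUBIC))
hsv=cv2.cvtColor(im,cv2.COLOR_BGR2HSV)
def blobs(name,lo,hi,z,amin=15):
    m=cv2.inRange(hsv,np.array(lo),np.array(hi)); m[:,:115]=0;m[:,395:]=0;m[:100]=0;m[270:]=0
    n,l,s,ce=cv2.connectedComponentsWithStats(m)
    for i in range(1,n):
        if s[i,4]>=amin:
            r=cv2.minAreaRect(np.argwhere(l==i)[:,::-1].astype(np.float32))
            w=p2w([ce[i],*cv2.boxPoints(r)],z,c); print(name,s[i,4],ce[i].round(1),w[0].round(1),"box",w[1:].round(0).tolist())
blobs("green",(45,80,40),(85,255,255),13)
blobs("yellow",(22,120,120),(34,255,255),3)
blobs("brown",(8,60,90),(20,170,255),53)
blobs("red",(0,150,90),(5,255,255),50)
blobs("orange",(6,180,90),(14,255,255),54)
blobs("blue",(105,120,60),(120,255,255),8,100)
```

```text
green 349 [311.4 195.6] [ 569.5 -176.3] box [[613.0, -136.0], [612.0, -220.0], [527.0, -218.0], [528.0, -133.0]]
green 344 [261.8 197.1] [567.1  -8.4] box [[568.0, 52.0], [629.0, -10.0], [566.0, -70.0], [506.0, -8.0]]
green 341 [207.  204.7] [543.9 178.1] box [[588.0, 222.0], [587.0, 137.0], [502.0, 137.0], [503.0, 222.0]]
green 20 [155.5 225.5] [475.9 353.1] box [[481.0, 362.0], [481.0, 345.0], [471.0, 345.0], [471.0, 362.0]]
green 66 [154.2 242.1] [420.3 357. ] box [[434.0, 371.0], [434.0, 344.0], [407.0, 344.0], [407.0, 371.0]]
yellow 1309 [161.5 197.4] [572.  336.3] box [[634.0, 401.0], [631.0, 273.0], [511.0, 272.0], [513.0, 399.0]]
yellow 50 [127.4 241.4] [423.5 451.4] box [[435.0, 463.0], [435.0, 439.0], [411.0, 439.0], [411.0, 463.0]]
brown 188 [246.5 159. ] [691.6  40.2] box [[722.0, 55.0], [722.0, 25.0], [661.0, 26.0], [662.0, 56.0]]
brown 173 [263.9 159.1] [690.3 -17.7] box [[721.0, -2.0], [721.0, -32.0], [660.0, -31.0], [661.0, -1.0]]
red 644 [301.4 116.3] [ 834.5 -145.9] box [[877.0, -73.0], [898.0, -213.0], [792.0, -226.0], [771.0, -88.0]]
red 124 [290.8 159.1] [ 689.3 -107.1] box [[707.0, -88.0], [706.0, -125.0], [669.0, -124.0], [670.0, -87.0]]
red 48 [167.3 242.4] [419.5 303.4] box [[419.0, 319.0], [435.0, 303.0], [420.0, 288.0], [404.0, 304.0]]
orange 150 [368.9 232. ] [ 444.8 -354. ] box [[484.0, -346.0], [483.0, -366.0], [403.0, -362.0], [403.0, -343.0]]
blue 9936 [257.9 190.1] [591.7   4.6] box [[752.0, 248.0], [759.0, -237.0], [442.0, -237.0], [433.0, 236.0]]
```

View pics/topcrop.png

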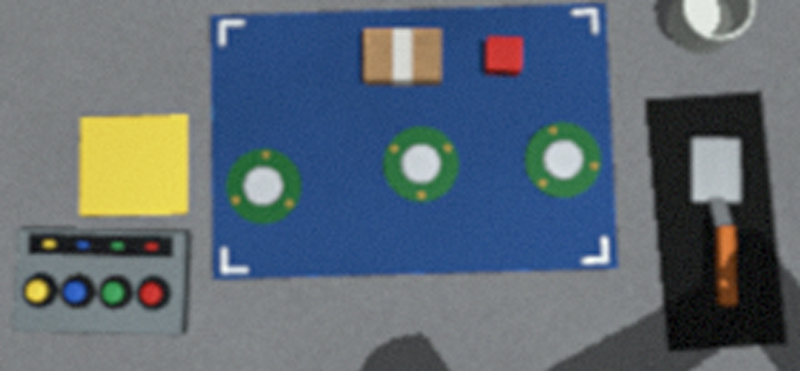

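The crop (2.857x, offset 115,140) shows the carton and red case square with the plate. The mat's middle is at about (572,336) and the keys at x≈421. Sizes check out: mat 120x128, carton 60x88. Next I work out the move to the carton.

Run:
```python
from h import *
togo((691,11,150),down(np.pi))
```

```text
pos [ 217.6 -585.5  247.5] d [-651.5  394.1   98.1] rot [ 2.000e-03  1.000e-03 -1.215e+00]
```

```bash
echo '[[[-400,240,0,0,0,-1.215],[-400,240,0,0,0,-1.215],[-400,240,0,0,0,-1.215],[-400,240,0,0,0,-1.215],[-400,240,0,0,0,-1.215],[-400,240,0,0,0,-1.215],[-400,240,0,0,0,-1.215],[-400,240,0,0,0,-1.215],[-400,240,0,0,0,-1.215],[-400,240,0,0,0,-1.215]]]' > m.json && python3 jog.py m.json 85
python3 - <<'E'
from h import *
togo((691,11,150),down(np.pi))
E
```

```text
clock: 1.15
position: [511.2, -218.3, 248.0]
ee_rot: [0.709, -0.706, -0.0, -0.0]
contact_force: [0.2, -0.0, 0.5]
gripper_width: 84.9
grasp_force: 0.0
pos [ 511.2 -218.3  248. ] d [-228.5 -180.7   98.1] rot [-0.     0.     0.004]
```

```bash
echo '[[[-228,-181,40,0,0,0],[-228,-181,40,0,0,0],[-228,-181,40,0,0,0],[-228,-181,40,0,0,0],[-228,-181,40,0,0,0],[-228,-181,40,0,0,0],[-228,-181,40,0,0,0],[-228,-181,40,0,0,0]]]' > m.json && python3 jog.py m.json
python3 - <<'E'
from h import *
togo((691,11,33),down(np.pi))
c=arm.get_calibration("wrist"); print(c, -R.from_rotvec(c["rvec"]).inv().apply(c["tvec"]))
im=arm.get_image("wrist"); cv2.imwrite("pics/w1.png",cv2.resize(im,(800,600)))
E
```

```text
clock: 1.95
position: [689.9, 6.8, 206.9]
ee_rot: [0.707, -0.707, -0.001, 0.001]
contact_force: [0.1, -0.3, -0.0]
gripper_width: 85.2
grasp_force: 0.0
pos [689.9   6.8 206.9] d [ -4.3  -1.6 173.9] rot [ 0.003 -0.001  0.001]
{'K': array([[297.31863964,   0.        , 257.47579497],
       [  0.        , 297.31863964, 193.26738164],
       [  0.        ,   0.        ,   1.        ]]), 'rvec': array([2.96844871e-04, 3.10785252e+00, 4.47004334e-01]), 'tvec': array([689.94830911, -30.66074978, 338.24590609])} [690.54019172 -65.86667592 331.95612426]
```

View pics/w1.png

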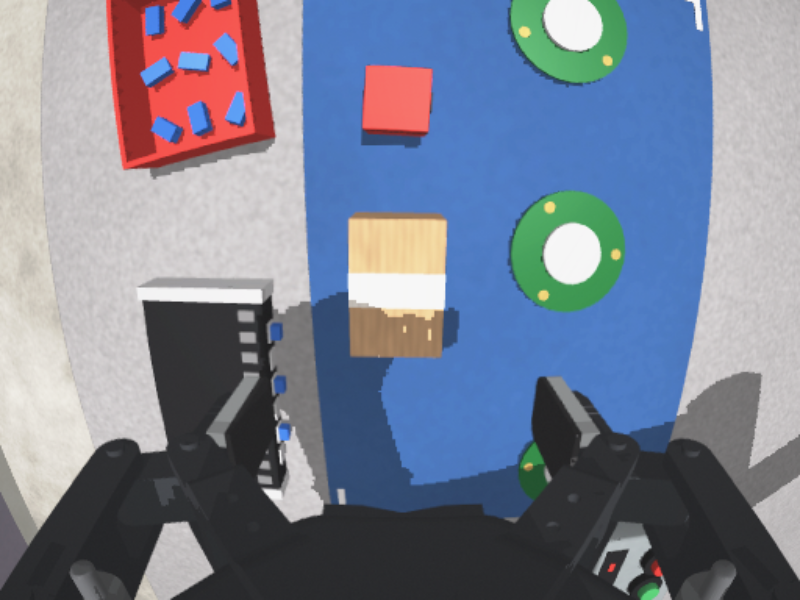

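The wrist view (800x600) has the carton top corners at (349,218), (446,219), (442,356) and (350,357), and the case top at (366,66), (432,69), (429,132) and (362,130). Board cans are at (573,253) and (573,22).

Run:
```python
from h import *
c=arm.get_calibration("wrist"); k=1.5625
for n,p,z in (("carton",[(349,218),(446,219),(442,356),(350,357)],53),("case",[(366,66),(432,69),(429,132),(362,130)],50),("board",[(512,251),(624,251),(570,191),(568,311)],16.5),("boardcan",[(573,253)],21),("can",[(573,22)],21)):
    w=fp2w(np.array(p)/k,z,c); print(n,w.round(0).tolist(),w.mean(0).round(1))
```

```text
carton [[722.0, -38.0], [663.0, -37.0], [664.0, 52.0], [724.0, 53.0]] [693.5   7.7]
case [[712.0, -131.0], [672.0, -129.0], [674.0, -90.0], [714.0, -91.0]] [ 692.8 -110.1]
board [[613.0, -11.0], [524.0, -13.0], [572.0, -55.0], [566.0, 33.0]] [568.8 -11.6]
boardcan [[568.0, -11.0]] [568.2 -11.4]
can [[571.0, -178.0]] [ 570.9 -178.2]
```

```bash
echo '[[[-1,-3,50,0,0,0],[-1,-3,100,0,0,0],[-1,-3,140,0,0,0],[-1,-3,174,0,0,0],[-1,-3,174,0,0,0]]]' > m.json && python3 jog.py m.json; echo '[[[0,0,0,0,0,0],[0,0,0,0,0,0],[0,0,0,0,0,0],[0,0,0,0,0,0],[0,0,0,0,0,0],[0,0,0,0,0,0],[0,0,0,0,0,0]]]' > m.json && python3 jog.py m.json 50; echo '[[[0,0,-40,0,0,0],[0,0,-80,0,0,0],[0,0,-120,0,0,0],[0,0,-120,0,0,0]]]' > m.json && python3 jog.py m.json
python3 - <<'E'
from h import *
togo((572,335,120),down(np.pi))
E
```

```text
clock: 2.5
position: [688.5, 5.1, 29.3]
ee_rot: [-0.706, 0.708, 0.003, -0.005]
contact_force: [-1.2, 0.2, 0.1]
gripper_width: 85.0
grasp_force: 0.0
clock: 3.2
position: [695.1, 7.5, 37.9]
ee_rot: [0.707, -0.707, 0.002, -0.002]
contact_force: [0.1, -0.4, 6.6]
gripper_width: 58.9
grasp_force: 68.1
clock: 3.6
position: [696.8, 7.9, 162.9]
ee_rot: [0.708, -0.707, 0.005, -0.006]
contact_force: [1.5, -0.9, -1.2]
gripper_width: 58.9
grasp_force: 67.4
pos [696.8   7.9 162.9] d [-327.2  125.    41.6] rot [-0.015  0.002  0.001]
```

```bash
echo '[[[-327,125,0,0,0,0],[-327,125,0,0,0,0],[-327,125,0,0,0,0],[-327,125,0,0,0,0],[-327,125,0,0,0,0],[-327,125,0,0,0,0],[-327,125,0,0,0,0],[-327,125,0,0,0,0],[-327,125,0,0,0,0],[-327,125,0,0,0,0]]]' > m.json && python3 jog.py m.json;  python3 - <<'E'
from h import *
togo((572,335,38),down(np.pi))
E
```

```text
clock: 4.6
position: [567.8, 333.7, 153.9]
ee_rot: [-0.707, 0.707, 0.0, -0.001]
contact_force: [0.2, -0.5, -1.7]
gripper_width: 59.1
grasp_force: 67.2
pos [567.8 333.7 153.9] d [ -1.4  -4.3 115.9] rot [ 0.001 -0.001 -0.001]
```

```bash
echo '[[[-1,-4,45,0,0,0],[-1,-4,85,0,0,0],[-1,-4,105,0,0,0],[-1,-4,115,0,0,0],[-1,-4,117,0,0,0],[-1,-4,119,0,0,0],[-1,-4,119,0,0,0],[-1,-4,119,0,0,0]]]' > m.json && python3 jog.py m.json; python3 -c "
from h import *; togo()"
```

```text
clock: 5.4
position: [572.7, 336.0, 36.8]
ee_rot: [0.707, -0.707, 0.0, -0.001]
contact_force: [-0.0, 0.5, -1.1]
gripper_width: 59.4
grasp_force: 67.1
pos [572.7 336.   36.8] d [0. 0. 0.] rot [0. 0. 0.]
```

```bash
echo '[[[0,0,1,0,0,0],[0,0,2,0,0,0],[0,0,2,0,0,0]]]' > m.json && python3 jog.py m.json; echo '[[[0,0,1,0,0,0],[0,0,2,0,0,0],[0,0,2,0,0,0]]]' > m.json && python3 jog.py m.json; echo '[[[0,0,1,0,0,0],[0,0,1,0,0,0]]]' > m.json && python3 jog.py m.json|grep -E "pos|cont"
```

```text
clock: 5.7
position: [572.0, 335.5, 33.4]
ee_rot: [0.707, -0.707, -0.0, -0.0]
contact_force: [-0.3, 0.2, -1.3]
gripper_width: 58.6
grasp_force: 67.1
clock: 6.0
position: [572.1, 335.6, 33.0]
ee_rot: [0.707, -0.707, 0.0, -0.0]
contact_force: [-4.0, -1.3, 6.6]
gripper_width: 59.5
grasp_force: 68.0
position: [572.1, 335.6, 33.0]
contact_force: [-6.1, -2.3, 9.5]
```

```bash
echo '[[[0,0,0,0,0,0],[0,0,0,0,0,0],[0,0,0,0,0,0],[0,0,0,0,0,0],[0,0,0,0,0,0]]]' > m.json && python3 jog.py m.json 85; echo '[[[0,0,-40,0,0,0],[0,0,-80,0,0,0],[0,0,-120,0,0,0],[0,0,-120,0,0,0]]]' > m.json && python3 jog.py m.json
python3 - <<'E'
from h import *
togo((692,-109,150),down(np.pi))
E
```

```text
clock: 6.7
position: [572.1, 335.4, 30.0]
ee_rot: [0.707, -0.707, 0.0, 0.0]
contact_force: [-0.3, -0.7, -0.2]
gripper_width: 84.7
grasp_force: 0.0
clock: 7.1
position: [575.3, 337.7, 157.7]
ee_rot: [0.708, -0.707, 0.001, -0.007]
contact_force: [1.3, 0.5, 0.0]
gripper_width: 85.4
grasp_force: 0.0
pos [575.3 337.7 157.7] d [ 446.9 -116.1    5.5] rot [-0.011  0.008  0.001]
```

```bash
echo '[[[444,-120,0,0,0,0],[444,-120,0,0,0,0],[444,-120,0,0,0,0],[444,-120,0,0,0,0],[444,-120,0,0,0,0],[444,-120,0,0,0,0],[444,-120,0,0,0,0],[444,-120,0,0,0,0],[444,-120,0,0,0,0],[444,-120,0,0,0,0]]]' > m.json && python3 jog.py m.json; echo '[[[0,0,30,0,0,0],[0,0,60,0,0,0],[0,0,60,0,0,0]]]' > m.json && python3 jog.py m.json
python3 - <<'E'
from h import *
togo((692.5,-109,36),down(np.pi))
E
```

```text
clock: 8.1
position: [692.3, -113.8, 149.2]
ee_rot: [-0.705, 0.709, 0.0, -0.0]
contact_force: [0.6, 0.3, -0.2]
gripper_width: 85.0
grasp_force: 0.0
clock: 8.4
position: [688.5, -108.2, 84.7]
ee_rot: [-0.707, 0.708, 0.004, -0.004]
contact_force: [-0.9, 0.4, -0.7]
gripper_width: 84.9
grasp_force: 0.0
pos [ 688.5 -108.2   84.7] d [ 0.9 -4.6 48.6] rot [ 0.011  0.001 -0.001]
```

Case: commanded pose ≈ (692,-109,90). Descend and grip.

```bash
echo '[[[0,0,25,0,0,0],[0,0,45,0,0,0],[0,0,55,0,0,0],[0,0,55,0,0,0],[0,0,55,0,0,0]]]' > m.json && python3 jog.py m.json; echo '[[[0,0,0,0,0,0],[0,0,0,0,0,0],[0,0,0,0,0,0],[0,0,0,0,0,0],[0,0,0,0,0,0],[0,0,0,0,0,0],[0,0,0,0,0,0]]]' > m.json && python3 jog.py m.json 30; echo '[[[0,0,-40,0,0,0],[0,0,-80,0,0,0],[0,0,-120,0,0,0],[0,0,-120,0,0,0],[0,0,-120,0,0,0]]]' > m.json && python3 jog.py m.json
python3 - <<'E'
from h import *
togo((572,335.5,82),down(np.pi))
E
```

```text
clock: 8.9
position: [693.0, -108.3, 36.6]
ee_rot: [0.707, -0.707, 0.001, -0.001]
contact_force: [-0.1, 0.3, 0.5]
gripper_width: 85.2
grasp_force: 0.0
clock: 9.6
position: [692.8, -108.5, 36.5]
ee_rot: [0.707, -0.707, 0.001, -0.001]
contact_force: [-0.0, 0.6, 5.9]
gripper_width: 39.8
grasp_force: 60.0
clock: 10.1
position: [692.0, -108.3, 155.8]
ee_rot: [-0.707, 0.707, -0.0, 0.001]
contact_force: [0.1, -0.3, -1.1]
gripper_width: 39.6
grasp_force: 59.7
pos [ 692.  -108.3  155.8] d [-443.7  120.2   74.1] rot [-0.001  0.001 -0.   ]
```

```bash
echo '[[[-444,120,0,0,0,0],[-444,120,0,0,0,0],[-444,120,0,0,0,0],[-444,120,0,0,0,0],[-444,120,0,0,0,0],[-444,120,0,0,0,0],[-444,120,0,0,0,0],[-444,120,0,0,0,0],[-444,120,0,0,0,0],[-444,120,0,0,0,0]]]' > m.json && python3 jog.py m.json;  echo '[[[0,0,40,0,0,0],[0,0,65,0,0,0],[0,0,73,0,0,0],[0,0,73,0,0,0],[0,0,73,0,0,0]]]' > m.json && python3 jog.py m.json;python3 - <<'E'
from h import *
togo((572,336,78),down(np.pi))
E
```

```text
clock: 11.1
position: [569.5, 339.6, 152.5]
ee_rot: [0.709, -0.705, -0.001, 0.002]
contact_force: [-0.3, 0.0, 0.1]
gripper_width: 39.8
grasp_force: 59.7
clock: 11.6
position: [572.8, 335.4, 83.0]
ee_rot: [-0.707, 0.707, -0.0, 0.001]
contact_force: [0.4, 0.5, 0.0]
gripper_width: 39.4
grasp_force: 59.7
pos [572.8 335.4  83. ] d [-0.6  0.8  5. ] rot [-0.001  0.    -0.   ]
```

```bash
echo '[[[0,0,3,0,0,0],[0,0,5,0,0,0],[0,0,5,0,0,0],[0,0,6,0,0,0]]]' > m.json && python3 jog.py m.json; echo '[[[0,0,1,0,0,0],[0,0,1,0,0,0]]]' > m.json && python3 jog.py m.json|grep -E "pos|cont"
```

```text
clock: 12.0
position: [572.3, 335.6, 76.8]
ee_rot: [0.707, -0.707, 0.0, -0.0]
contact_force: [0.8, -0.1, -0.9]
gripper_width: 39.4
grasp_force: 59.7
position: [572.3, 335.6, 76.5]
contact_force: [-2.0, -1.1, 4.2]
```

```bash
echo '[[[0,0,0,0,0,0],[0,0,0,0,0,0],[0,0,0,0,0,0],[0,0,0,0,0,0],[0,0,0,0,0,0]]]' > m.json && python3 jog.py m.json 85; echo '[[[0,0,-50,0,0,0],[0,0,-100,0,0,0],[0,0,-150,0,0,0],[0,0,-200,0,0,0],[200,0,-200,0,0,0],[200,0,-200,0,0,0],[200,0,-200,0,0,0],[200,0,-200,0,0,0],[200,0,-200,0,0,0],[200,0,-200,0,0,0]]]' > m.json && python3 jog.py m.json
python3 - <<'E'
from h import *
togo((500,-260,270),down(np.pi/2));togo((500,-260,270),down(-np.pi/2)); print(st()[2]["joints"].round(2))
E
```

```text
clock: 12.7
position: [572.1, 335.4, 75.1]
ee_rot: [-0.707, 0.707, 0.0, -0.0]
contact_force: [-0.3, 0.3, 0.0]
gripper_width: 84.7
grasp_force: 0.0
clock: 13.7
position: [572.1, 134.2, 275.7]
ee_rot: [-0.706, 0.708, -0.0, 0.0]
contact_force: [-0.5, 0.4, -0.2]
gripper_width: 84.9
grasp_force: 0.0
pos [572.1 134.2 275.7] d [394.4  71.2   5.4] rot [-0.000e+00  1.000e-03  1.568e+00]
pos [572.1 134.2 275.7] d [394.4  71.2   5.4] rot [-1.000e-03 -0.000e+00 -1.573e+00]
[ 0.51  0.3  -0.04 -0.   -1.22 -0.51]
```

```bash
echo '[[[474,150,0,0,0,-1.572],[474,150,0,0,0,-1.572],[474,150,0,0,0,-1.572],[474,150,0,0,0,-1.572],[474,150,0,0,0,-1.572],[474,150,0,0,0,-1.572],[474,150,0,0,0,-1.572],[474,150,0,0,0,-1.572],[474,150,0,0,0,-1.572],[474,150,0,0,0,-1.572]]]' > m.json && python3 jog.py m.json; echo '[[[0,0,0,0,0,0],[0,0,0,0,0,0]]]' > m.json && python3 jog.py m.json>/dev/null
python3 - <<'E'
from h import *
togo((420,-350,270),down(-np.pi/2)); print(st()[2]["joints"].round(2))
E
```

```text
clock: 14.7
position: [434.2, -304.4, 275.4]
ee_rot: [0.996, -0.091, 0.0, 0.0]
contact_force: [0.9, -0.6, 1.0]
gripper_width: 85.0
grasp_force: 0.0
pos [ 434.2 -303.8  274.9] d [-5.1 48.1  4.9] rot [-0.     0.    -0.191]
[-0.3   0.2  -0.18 -0.   -1.19  1.68]
```

```bash
echo '[[[-5,48,0,0,0,-0.1],[-5,48,0,0,0,-0.19],[-5,48,0,0,0,-0.19],[-5,48,0,0,0,-0.19]]]' > m.json && python3 jog.py m.json
python3 - <<'E'
from h import *
togo((420,-350,270),down(-np.pi/2)); print(st()[2]["joints"].round(2))
im=arm.get_image("wrist"); cv2.imwrite("pics/w2.png",cv2.resize(im,(800,600)))
im=arm.get_image("top"); cv2.imwrite("top_raw2.png",im)
E
```

```text
clock: 15.3
position: [420.7, -348.6, 275.3]
ee_rot: [1.0, 0.0, 0.0, -0.0]
contact_force: [0.9, -0.1, 0.7]
gripper_width: 85.1
grasp_force: 0.0
pos [ 420.7 -348.6  275.3] d [-0.7  1.4  5.3] rot [-0.    -0.     0.001]
[-0.4   0.23 -0.14 -0.   -1.2   1.97]
```

View pics/w2.png

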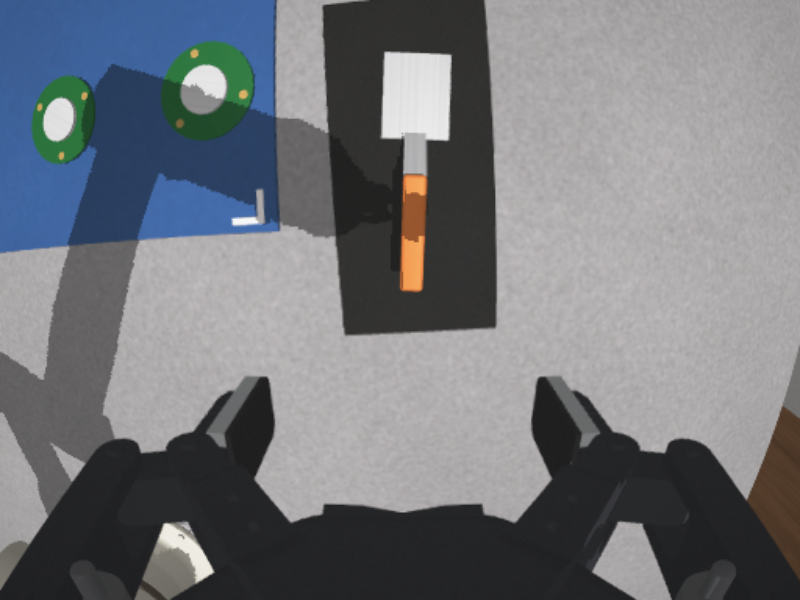

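The wrist view shows the blade at (384,52), (451,55), (449,140) and (381,137). The handle top runs from (415,175) to (412,290), and the pad's near corners are (345,334) and (496,327).

Run:
```python
from h import *
c=arm.get_calibration("wrist"); k=1.5625
f=lambda p,z: fp2w(np.array(p)/k,z,c).round(1)
b=f([(384,52),(451,55),(449,140),(381,137)],6); h=f([(415.5,175),(412.5,290)],54)
print("blade",b.tolist(),b.mean(0)); print("handle",h.tolist(), np.degrees(np.arctan2(*(h[0]-h[1])[::-1])))
a=(b[0]+b[1]-b[2]-b[3])/2; print("blade yaw",np.degrees(np.arctan2(a[1],a[0])),np.linalg.norm(a)); e=b[1]-b[0]; print(e,np.degrees(np.arctan2(e[0],-e[1])))
print("pad",f([(345,334),(496,327),(323,5),(487,0)],4).tolist())
print("boards",f([(204,89),(59,119)],21).tolist())
```

```text
blade [[594.7, -334.1], [592.7, -390.2], [518.2, -388.5], [520.4, -331.7]] [ 556.5   -361.125]
handle [[488.6, -359.2], [400.7, -357.4]] -1.1731284513092572
blade yaw -1.5783150115800757 74.42823724904416
[ -2.  -56.1] -2.041765573104175
pad [[345.9, -297.2], [352.6, -435.5], [641.8, -281.3], [647.2, -422.2]]
boards [[570.2, -180.6], [567.8, -13.4]]
```

```bash
echo '[[[25,9,50,0,0,0.026],[25,9,100,0,0,0.026],[25,9,150,0,0,0.026],[25,9,190,0,0,0.026],[25,9,200,0,0,0.026],[25,9,200,0,0,0.026],[25,9,200,0,0,0.026]]]' > m.json && python3 jog.py m.json
python3 - <<'E'
from h import *
togo((445,-358.3,42),down(-np.pi/2-.026)); print(st()[2]["joints"].round(2))
E
```

```text
clock: 16.1
position: [446.7, -359.4, 77.7]
ee_rot: [1.0, -0.012, 0.002, 0.001]
contact_force: [0.7, -0.2, 1.5]
gripper_width: 85.3
grasp_force: 0.0
pos [ 446.7 -359.4   77.7] d [-1.9 -1.2 35.7] rot [ 0.002 -0.004  0.002]
[-0.39  0.47 -0.33  0.   -0.76  1.94]
```

```bash
echo '[[[-1,-1,15,0,0,0],[-1,-1,30,0,0,0],[-1,-1,34,0,0,0],[-1,-1,34,0,0,0],[-1,-1,34,0,0,0],[-1,-1,34,0,0,0]]]' > m.json && python3 jog.py m.json
python3 - <<'E'
from h import *
togo((445,-358.3,42),down(-np.pi/2-.026))
E
```

```text
clock: 16.7
position: [444.7, -358.2, 42.7]
ee_rot: [1.0, -0.013, 0.001, 0.001]
contact_force: [-0.5, -0.2, -0.1]
gripper_width: 85.6
grasp_force: 0.0
pos [ 444.7 -358.2   42.7] d [0.3 0.1 0.7] rot [ 0.001 -0.002  0.001]
```

```bash
echo '[[[0,0,0,0,0,0],[0,0,0,0,0,0],[0,0,0,0,0,0],[0,0,0,0,0,0],[0,0,0,0,0,0],[0,0,0,0,0,0],[0,0,0,0,0,0],[0,0,0,0,0,0]]]' > m.json && python3 jog.py m.json 5;  echo '[[[0,0,0,0,0,0],[0,0,0,0,0,0]]]' > m.json && python3 jog.py m.json>/dev/null
python3 - <<'E'
from h import *
togo((445,-358.3,42),down(-np.pi/2-.026))
E
echo '[[[0,0,-30,0,0,0],[0,0,-60,0,0,0],[0,0,-60,0,0,0],[0,0,-60,0,0,0],[0,0,-60,0,0,0]]]' > m.json && python3 jog.py m.json
python3 - <<'E'
from h import *
togo((445,-358.3,42),down(-np.pi/2-.026))
im=arm.get_image("wrist"); cv2.imwrite("pics/w3.png",cv2.resize(im,(800,600)))
E
```

```text
clock: 17.5
position: [443.9, -357.9, 41.4]
ee_rot: [1.0, -0.013, 0.0, 0.0]
contact_force: [-1.3, 0.2, -0.1]
gripper_width: 16.9
grasp_force: 61.4
pos [ 443.9 -357.8   41.4] d [ 1.2  0.4 -0.6] rot [ 0.    -0.     0.001]
clock: 18.2
position: [442.8, -357.2, 100.0]
ee_rot: [1.0, -0.013, -0.001, -0.001]
contact_force: [0.9, -0.4, -2.0]
gripper_width: 17.4
grasp_force: 61.3
pos [ 442.8 -357.2  100. ] d [ 2.3  1.1 58. ] rot [-0.002  0.002  0.   ]
```

View pics/w3.png

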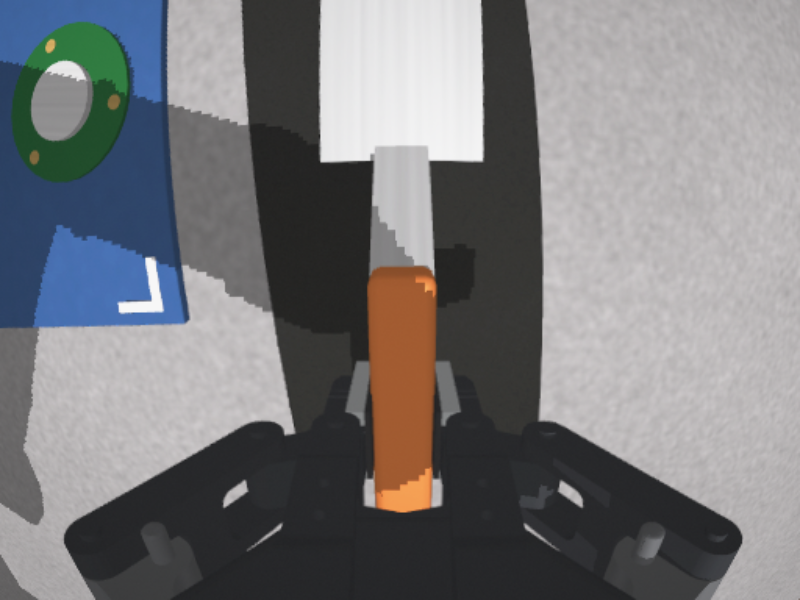

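The turner is held straight: the blade's rear edge is at (320,161)-(483,160), centred between the fingers. Next I plan the flip path about the far rim and rehearse it in the gap at y≈-95.

```bash
cat >> h.py <<'E'
def flip(thetas,L=150,T=35.4,D=67,xc=0,x0=None):
    "rows (tool axes, from level pose inserted with tip D short of far rim, top at 3) to rotate about far rim"
    def tcp(th):
        e=np.array([-D*np.cos(th),max(D*np.sin(th),3)]) if th<.17 else D*np.array([-np.cos(th),np.sin(th)])
        return e-L*np.array([np.cos(th),-np.sin(th)])+T*np.array([np.sin(th),np.cos(th)])
    p0=tcp(0)
    for th in thetas:
        d=tcp(th)-p0; print(f"{d[0]:.0f} 0 {-d[1]:.0f} 0 {-th:.2f} 0",end=";")
    print()
E
python3 - <<'E'
from h import *
c=arm.get_calibration("wrist"); r=fp2w(np.array([(320,161),(483,160)])/1.5625,100-35.4-2+2,c); P,Q,s=st()
for w in r: print("rear edge in tool", Q.inv().apply(np.r_[w,100-35.4]-P).round(1))
togo((360,-95,75),down(-np.pi/2))
flip(np.arange(0,1.9,.1))
E
```

```text
rear edge in tool [ 75.6 -27.3  35.1]
rear edge in tool [75.8 28.6 35. ]
pos [ 442.8 -357.3   99.9] d [ -89.5 -260.    25.5] rot [-0.002  0.003 -0.026]
0 0 -0 0 -0.00 0;5 0 -18 0 -0.10 0;11 0 -39 0 -0.20 0;20 0 -60 0 -0.30 0;31 0 -79 0 -0.40 0;44 0 -97 0 -0.50 0;58 0 -113 0 -0.60 0;74 0 -128 0 -0.70 0;91 0 -142 0 -0.80 0;110 0 -154 0 -0.90 0;130 0 -163 0 -1.00 0;150 0 -171 0 -1.10 0;171 0 -177 0 -1.20 0;193 0 -180 0 -1.30 0;215 0 -181 0 -1.40 0;237 0 -181 0 -1.50 0;259 0 -177 0 -1.60 0;280 0 -172 0 -1.70 0;301 0 -165 0 -1.80 0;
```

```bash
python3 - <<'E'
import re
s=open('h.py').read()
s=s.replace("def flip(thetas,L=150,T=35.4,D=67,xc=0,x0=None):","def flip(thetas,t0=0,L=150,T=35.4,D=67):").replace("p0=tcp(0)","p0=tcp(t0); c,q=np.cos(t0),np.sin(t0)").replace('''d=tcp(th)-p0; print(f"{d[0]:.0f} 0 {-d[1]:.0f} 0 {-th:.2f} 0",end=";")''','''d=tcp(th)-p0; print(f"{d[0]*c-d[1]*q:.0f} 0 {-d[0]*q-d[1]*c:.0f} 0 {t0-th:.2f} 0",end=";")''')
open('h.py','w').write(s)
E
echo '[[[-43,-100,0,0,0,-0.026],[-43,-260,0,0,0,-0.026],[-43,-260,0,0,0,-0.026],[-43,-260,25,0,0,-0.026],[-43,-260,25,0,0,-0.026],[-43,-260,25,0,0,-0.026],[-43,-260,25,0,0,-0.026],[-43,-260,25,0,0,-0.026],[-43,-260,25,0,0,-0.026]]]' > m.json && python3 jog.py m.json
python3 - <<'E'
from h import *
togo((400,-95,75),down(-np.pi/2))
flip(np.arange(1.1,1.9,.1),1.0)
E
```

```text
clock: 19.15
position: [407.7, -97.5, 76.2]
ee_rot: [1.0, -0.0, -0.0, 0.0]
contact_force: [-0.5, -0.4, -1.2]
gripper_width: 17.0
grasp_force: 61.2
pos [407.7 -97.5  76.2] d [-7.7 -2.5  1.2] rot [ 0.     0.    -0.001]
5 0 -21 0 -0.10 0;11 0 -42 0 -0.20 0;20 0 -63 0 -0.30 0;31 0 -82 0 -0.40 0;44 0 -100 0 -0.50 0;58 0 -116 0 -0.60 0;74 0 -131 0 -0.70 0;91 0 -145 0 -0.80 0;
```

Rehearse in the air: 1.0 rad, then on to 1.7.

```bash
echo '[[[5,0,-18,0,-0.1,0],[11,0,-39,0,-0.2,0],[20,0,-60,0,-0.3,0],[31,0,-79,0,-0.4,0],[44,0,-97,0,-0.5,0],[58,0,-113,0,-0.6,0],[74,0,-128,0,-0.7,0],[91,0,-142,0,-0.8,0],[110,0,-154,0,-0.9,0],[130,0,-163,0,-1,0]]]' > m.json && python3 jog.py m.json | grep -E "pos|rot|cont"
echo '[[[5,0,-21,0,-0.1,0],[11,0,-42,0,-0.2,0],[20,0,-63,0,-0.3,0],[31,0,-82,0,-0.4,0],[44,0,-100,0,-0.5,0],[58,0,-116,0,-0.6,0],[74,0,-131,0,-0.7,0],[74,0,-131,0,-0.7,0],[74,0,-131,0,-0.7,0]]]' > m.json && python3 jog.py m.json | grep -E "pos|rot|cont"
python3 - <<'E'
from h import *
P,Q,s=st(); print(P.round(1),(down(-np.pi/2).inv()*Q).as_rotvec().round(3),s["joints"].round(2))
E
```

```text
position: [538.6, -98.5, 239.8]
ee_rot: [0.877, -0.001, -0.48, -0.001]
contact_force: [0.3, 0.6, -0.7]
position: [660.4, -109.7, 236.4]
ee_rot: [-0.663, -0.01, 0.748, -0.01]
contact_force: [-0.1, -0.4, 0.0]
[ 660.4 -109.7  236.4] [-0.022 -1.69  -0.023] [ 0.06  1.24  0.96 -0.2  -2.99  1.38]
```

Run:
```python
from h import *
togo((360,-179,236),down(-np.pi/2))
```

```text
pos [ 660.4 -109.7  236.4] d [ 36.3  60.8 300. ] rot [0.022 1.69  0.023]
```

```bash
echo '[[[10,20,40,0.02,0.15,0.02],[15,40,80,0.02,0.3,0.02],[20,61,120,0.02,0.45,0.02],[36,61,160,0.02,0.6,0.02],[36,61,200,0.02,0.75,0.02],[36,61,240,0.02,0.9,0.02],[36,61,270,0.02,1.05,0.02],[36,61,300,0.02,1.2,0.02],[36,61,300,0.02,1.35,0.02],[36,61,300,0.02,1.5,0.02]]]' > m.json && python3 jog.py m.json >/dev/null; echo '[[[0,0,0,0,0.15,0],[0,0,0,0,0.18,0],[0,0,0,0,0.18,0]]]' > m.json && python3 jog.py m.json | grep -E "pos|rot"
python3 - <<'E'
from h import *
togo((360,-179,75),down(-np.pi/2))
im=arm.get_image("top"); c=arm.get_calibration("top"); hsv=cv2.cvtColor(im,cv2.COLOR_BGR2HSV)
m=cv2.inRange(hsv,np.array((45,80,40)),np.array((85,255,255))); m[:,:180]=0
n,l,s,ce=cv2.connectedComponentsWithStats(m)
for i in range(1,n):
    if s[i,4]>50: print(s[i,4],p2w(ce[i],15,c).round(1), s[i,:4])
E
```

```text
position: [359.7, -178.7, 240.2]
ee_rot: [1.0, 0.001, -0.018, 0.0]
pos [ 359.7 -178.7  240.2] d [  6.2   0.2 165.1] rot [0.001 0.036 0.003]
353 [[ 569.5 -176.1]] [299 183  26  26]
342 [[566.6  -8.3]] [249 184  26  27]
339 [[543.9 178.2]] [194 192  26  26]
```

```bash
echo '[[[0,0,50,0,0,0],[0,0,100,0,0,0],[0,0,150,0,0,0],[0,0,178,0,0,0],[0,0,178,0,0,0],[0,0,178,0,0,0],[0,0,178,0,0,0]]]' > m.json && python3 jog.py m.json | grep -E "pos|rot"
python3 - <<'E'
from h import *
togo((359,-178.5,47),down(-np.pi/2))
E
```

```text
position: [355.1, -178.9, 60.8]
ee_rot: [1.0, 0.003, -0.019, 0.001]
pos [ 355.1 -178.9   60.8] d [ 4.4 -0.4 13.6] rot [0.001 0.039 0.005]
```

```bash
echo '[[[4,0,8,0.001,0.039,0.005],[4,0,8,0.001,0.039,0.005],[4,0,8,0.001,0.039,0.005],[4,0,8,0.001,0.039,0.005]]]' > m.json && python3 jog.py m.json | grep -E "pos|rot"
python3 - <<'E'
from h import *
togo((359,-178.5,47),down(-np.pi/2))
E
echo '[[[0,0,2,0,0,0],[0,0,4,0,0,0],[0,0,5,0,0,0],[0,0,6,0,0,0],[0,0,6,0,0,0],[0,0,6,0,0,0]]]' > m.json && python3 jog.py m.json | grep -E "pos|rot|cont"
python3 - <<'E'
from h import *
togo((359,-178.5,46.5),down(-np.pi/2))
E
```

```text
position: [357.5, -178.8, 52.3]
ee_rot: [1.0, 0.0, -0.0, 0.0]
pos [ 357.5 -178.8   52.3] d [ 1.5 -0.3  5.3] rot [0.    0.001 0.   ]
position: [356.5, -178.7, 45.4]
ee_rot: [1.0, -0.0, -0.001, -0.0]
contact_force: [-1.1, 0.8, 2.6]
pos [ 356.5 -178.7   45.4] d [ 2.5 -0.2 -1.1] rot [-0.     0.003 -0.   ]
```

```bash
echo '[[[0,0,-0.8,0,0,0],[0,0,-0.8,0,0,0],[8,0,-0.8,0,0,0],[16,0,-0.8,0,0,0],[24,0,-0.8,0,0,0],[32,0,-0.8,0,0,0],[37,0,-0.8,0,0,0],[41,0,-0.8,0,0,0],[41,0,-0.8,0,0,0],[41,0,-0.8,0,0,0]]]' > m.json && python3 jog.py m.json | grep -E "pos|rot|cont"
python3 - <<'E'
from h import *
togo((397,-178.5,46.4),down(-np.pi/2))
ims=[arm.get_image("scene")[120:280,130:370],arm.get_image("wrist")[0:160,136:376]]
cv2.imwrite("pics/i1.png",cv2.resize(np.vstack(ims),(450,600)))
E
```

```text
position: [397.5, -178.7, 45.9]
ee_rot: [1.0, -0.0, -0.001, -0.0]
contact_force: [-0.0, -0.1, -0.2]
pos [ 397.5 -178.7   45.9] d [-0.5 -0.2 -0.5] rot [-0.     0.003 -0.   ]
```

View pics/i1.png

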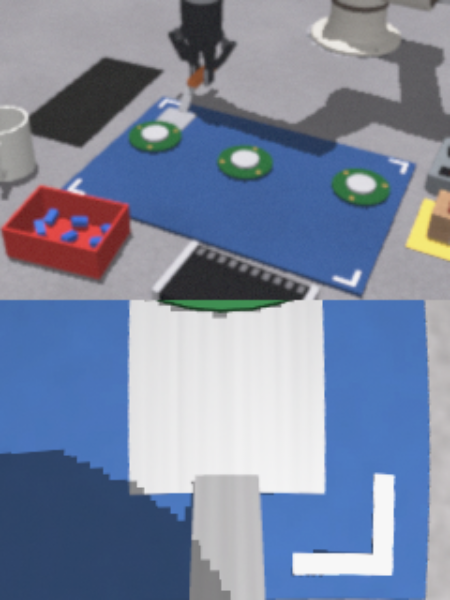

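The blade is under the near rim and the board hasn't shifted. Now lever it up.

```bash
echo '[[[5,0,-18,0,-0.1,0],[11,0,-39,0,-0.2,0],[20,0,-60,0,-0.3,0],[31,0,-79,0,-0.4,0],[44,0,-97,0,-0.5,0],[58,0,-113,0,-0.6,0],[58,0,-113,0,-0.6,0]]]' > m.json && python3 jog.py m.json | grep -E "pos|rot|cont"
python3 - <<'E'
from h import *
P,Q,s=st(); print(P.round(1),(down(-np.pi/2).inv()*Q).as_rotvec().round(3),s["joints"].round(2))
flip(np.arange(.7,1.46,.1),.6)
ims=[arm.get_image("scene")[120:280,130:370],arm.get_image("wrist")[0:160,136:376]]
cv2.imwrite("pics/i2.png",cv2.resize(np.vstack(ims),(450,600)))
E
```

```text
position: [459.1, -178.8, 158.2]
ee_rot: [0.955, 0.0, -0.296, 0.0]
contact_force: [-0.0, -0.2, -1.9]
[ 459.1 -178.8  158.2] [-0.001 -0.601 -0.001] [-0.03  0.54 -0.13  0.02 -1.51  1.6 ]
5 0 -21 0 -0.10 0;11 0 -42 0 -0.20 0;20 0 -63 0 -0.30 0;31 0 -82 0 -0.40 0;44 0 -100 0 -0.50 0;58 0 -116 0 -0.60 0;74 0 -131 0 -0.70 0;91 0 -145 0 -0.80 0;
```

View pics/i2.png

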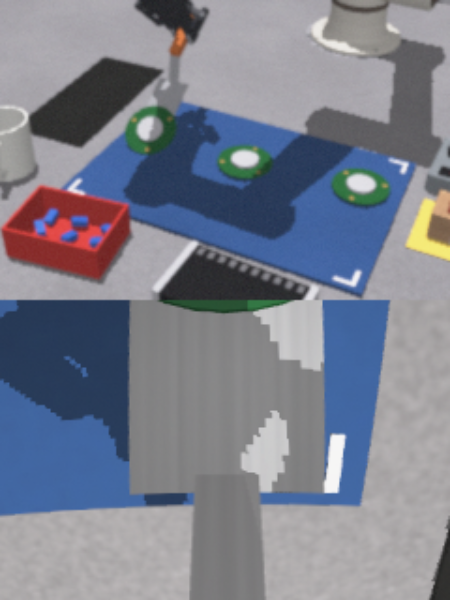

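It works: at 0.6 rad the board leans on the blade with no slip. Continue to 1.3 rad.

```bash
echo '[[[5,0,-21,0,-0.1,0],[11,0,-42,0,-0.2,0],[20,0,-63,0,-0.3,0],[31,0,-82,0,-0.4,0],[44,0,-100,0,-0.5,0],[58,0,-116,0,-0.6,0],[74,0,-131,0,-0.7,0],[74,0,-131,0,-0.7,0]]]' > m.json && python3 jog.py m.json | grep -E "pos|rot|cont"
python3 - <<'E'
from h import *
P,Q,s=st(); print(P.round(1),(down(-np.pi/2).inv()*Q).as_rotvec().round(3),s["joints"].round(2))
flip(np.arange(1.4,1.75,.1),1.3); v=Q.inv().apply([1,0,0]); print("world x in tool",v.round(3))
ims=[arm.get_image("scene")[120:280,130:370],arm.get_image("wrist")[0:160,136:376]]
cv2.imwrite("pics/i3.png",cv2.resize(np.vstack(ims),(450,600)))
E
```

```text
position: [591.0, -178.6, 219.0]
ee_rot: [0.79, -0.0, -0.612, -0.0]
contact_force: [-1.9, 0.1, -1.0]
[ 591.  -178.6  219. ] [ 1.000e-03 -1.318e+00  0.000e+00] [-0.02  1.02  0.59  0.03 -2.46  1.6 ]
5 0 -21 0 -0.10 0;11 0 -42 0 -0.20 0;20 0 -63 0 -0.30 0;31 0 -82 0 -0.40 0;
world x in tool [ 0.25  -0.001 -0.968]
```

View pics/i3.png

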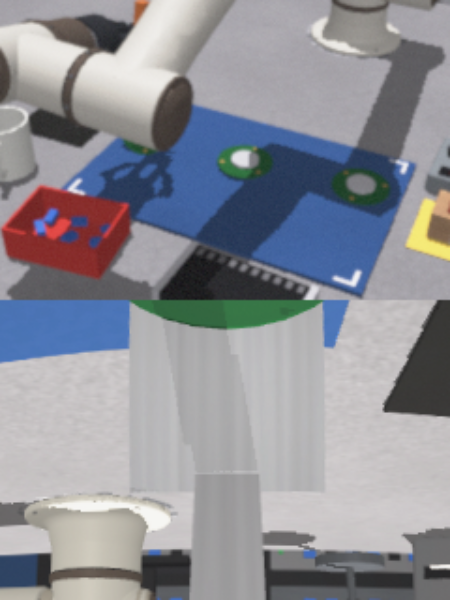

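```bash
echo '[[[5,0,-21,0,-0.1,0],[8,0,-33,0,-0.12,0],[11,0,-45,0,-0.12,0],[14,0,-57,0,-0.12,0],[17,0,-69,0,-0.12,0],[17,0,-69,0,-0.12,0],[17,0,-69,0,-0.12,0]]]' > m.json && python3 jog.py m.json | grep -E "pos|rot|cont"
python3 - <<'E'
from h import *
P,Q,s=st(); print(P.round(1),(down(-np.pi/2).inv()*Q).as_rotvec().round(3),s["joints"].round(2))
togo((400,-90,240),down(-np.pi/2))
im=arm.get_image("wrist"); im2=arm.get_image("top")[150:250,150:350]
cv2.imwrite("pics/i4.png",np.vstack([cv2.resize(im2,(512,256)),im[:250]]))
E
```

```text
position: [661.6, -178.9, 228.2]
ee_rot: [0.759, 0.0, -0.651, -0.0]
contact_force: [-0.7, -0.8, -0.7]
[ 661.6 -178.9  228.2] [ 1.000e-03 -1.419e+00 -0.000e+00] [-0.02  1.22  0.99  0.05 -2.76  1.62]
pos [ 661.6 -178.9  228.2] d [-51.2 -88.8 256.8] rot [-1.000e-03  1.419e+00  0.000e+00]
```

View pics/i4.png

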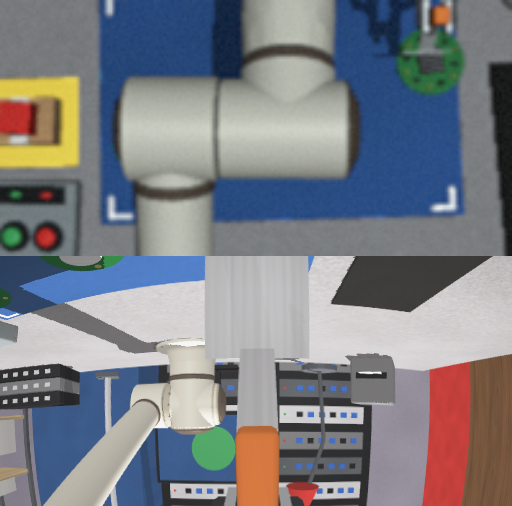

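Board 1 now shows dark sink side up at (430,60) of the top crop. Back off, level out, and line up with the middle board.

```bash
echo '[[[-10,0,40,0,0.1,0],[-20,0,80,0,0.25,0],[-30,-30,120,0,0.4,0],[-40,-60,160,0,0.55,0],[-50,-90,200,0,0.7,0],[-58,-120,240,0,0.85,0],[-58,-150,270,0,1,0],[-58,-168,299,0,1.14,0],[-58,-168,299,0,1.28,0],[-58,-168,299,0,1.42,0]]]' > m.json && python3 jog.py m.json >/dev/null; echo '[[[0,0,0,0,0,0],[0,0,0,0,0,0]]]' > m.json && python3 jog.py m.json | grep -E "pos|rot"
cat >> h.py <<'E'
def boards():
    im=arm.get_image("top"); c=arm.get_calibration("top"); hsv=cv2.cvtColor(im,cv2.COLOR_BGR2HSV)
    m=cv2.inRange(hsv,np.array((45,80,40)),np.array((85,255,255))); m[:,:180]=0
    n,l,s,ce=cv2.connectedComponentsWithStats(m)
    for i in range(1,n):
        if s[i,4]>50:
            x,y=ce[i].round().astype(int); print(s[i,4],p2w(ce[i],15,c).round(1),s[i,2:4],"mid grey",im[y-1:y+2,x-1:x+2].mean().round())
E
python3 - <<'E'
from h import *
boards()
togo((356,-10.5,60),down(-np.pi/2)); print(st()[2]["joints"].round(2))
E
```

```text
position: [356.3, -11.2, 240.7]
ee_rot: [1.0, 0.0, -0.001, -0.001]
445 [[ 643.7 -199.1]] [26 26] mid grey 70.0
343 [[566.6  -8.3]] [26 27] mid grey 205.0
339 [[543.5 178. ]] [26 26] mid grey 200.0
pos [357.5 -11.  240.6] d [ -1.2  -0.3 180.6] rot [-0.001  0.002 -0.   ]
[ 0.43 -0.09 -0.59 -0.   -1.07  1.14]
```

```bash
echo '[[[-1,0,50,0,0,0],[-1,0,100,0,0,0],[-1,0,150,0,0,0],[-1,0,180,0,0,0],[-1,0,188,0,0,0],[-1,0,188,0,0,0],[-1,0,190,0,0,0],[-1,0,190,0,0,0],[-1,0,190,0,0,0]]]' > m.json && python3 jog.py m.json | grep -E "pos|rot|cont"
python3 - <<'E'
from h import *
togo((356,-11,46.2),down(-np.pi/2))
E
```

```text
position: [357.3, -10.3, 51.1]
ee_rot: [1.0, -0.0, 0.0, -0.001]
contact_force: [-0.3, -0.2, -1.3]
pos [357.3 -10.3  51.1] d [-1.3  0.7  4.9] rot [-0.002 -0.    -0.   ]
```

```bash
echo '[[[0,0,2,0,0,0],[0,0,4,0,0,0],[0,0,5,0,0,0],[0,0,5.5,0,0,0],[0,0,5.5,0,0,0]]]' > m.json && python3 jog.py m.json | grep -E "pos|rot|cont"; echo '[[[0,0,-0.5,0,0,0],[0,0,-0.5,0,0,0]]]' > m.json && python3 jog.py m.json | grep -E "pos|rot|cont"
python3 - <<'E'
from h import *
togo((395,-11,46.2),down(-np.pi/2))
E
```

```text
position: [356.2, -10.7, 44.7]
ee_rot: [1.0, 0.0, -0.001, -0.0]
contact_force: [-3.4, 0.8, 7.5]
position: [356.4, -10.7, 45.2]
ee_rot: [1.0, 0.0, -0.001, -0.0]
contact_force: [-3.1, 0.4, 4.0]
pos [356.4 -10.7  45.2] d [38.6  0.3 -1.1] rot [-0.     0.003  0.   ]
```

```bash
echo '[[[0,0,-1,0,0,0],[0,0,-1,0,0,0],[8,0,-1,0,0,0],[16,0,-1,0,0,0],[24,0,-1,0,0,0],[32,0,-1,0,0,0],[36,0,-1,0,0,0],[39,0,-1,0,0,0],[39,0,-1,0,0,0]]]' > m.json && python3 jog.py m.json | grep -E "pos|rot|cont"
python3 - <<'E'
from h import *
togo((395,-11,46.2),down(-np.pi/2)); boards()
w=arm.get_image("wrist")[0:30,180:340]; print([int(x) for x in w[2,:,1]-w[2,:,2].astype(int)][::12])
E
```

```text
position: [395.9, -10.7, 45.8]
ee_rot: [1.0, -0.0, -0.001, -0.0]
contact_force: [0.1, -0.1, -0.1]
pos [395.9 -10.7  45.8] d [-0.9  0.3 -0.4] rot [-0.     0.002 -0.   ]
444 [[ 643.6 -199.1]] [26 26] mid grey 70.0
343 [[567.2  -8. ]] [26 26] mid grey 206.0
342 [[543.8 178.1]] [26 26] mid grey 199.0
[40, 40, 31, -1, 54, 80, 80, 80, 80, 3, 0, 40, 39, 40]
```

```bash
echo '[[[5,0,-18,0,-0.1,0],[11,0,-39,0,-0.2,0],[20,0,-60,0,-0.3,0],[31,0,-79,0,-0.4,0],[44,0,-97,0,-0.5,0],[58,0,-113,0,-0.6,0],[58,0,-113,0,-0.6,0]]]' > m.json && python3 jog.py m.json | grep -E "pos"
echo '[[[5,0,-21,0,-0.1,0],[11,0,-42,0,-0.2,0],[20,0,-63,0,-0.3,0],[31,0,-82,0,-0.4,0],[44,0,-100,0,-0.5,0],[58,0,-116,0,-0.6,0],[74,0,-131,0,-0.7,0],[74,0,-131,0,-0.7,0]]]' > m.json && python3 jog.py m.json | grep -E "pos|rot|cont"
python3 - <<'E'
from h import *
P,Q,s=st(); print(P.round(1),(down(-np.pi/2).inv()*Q).as_rotvec().round(3),s["joints"].round(2))
w=arm.get_image("wrist"); print([int(x) for x in w[2,180:340,1]-w[2,180:340,2].astype(int)][::12],[int(x) for x in w[:40,256,1]-w[:40,256,2].astype(int)][::4])
E
```

```text
position: [456.9, -10.6, 158.0]
position: [589.4, -10.7, 218.7]
ee_rot: [0.792, -0.001, -0.611, -0.0]
contact_force: [-0.2, -0.5, -2.9]
[589.4 -10.7 218.7] [ 1.000e-03 -1.315e+00  1.000e-03] [ 0.17  0.97  0.62 -0.28 -2.51  1.3 ]
[46, 45, 50, 66, 57, 56, -33, 67, 66, 68, 55, 46, 43, 46] [-39, -37, -37, 58, 52, 0, -1, 0, -1, -1]
```

```bash
echo '[[[5,0,-21,0,-0.1,0],[8,0,-33,0,-0.12,0],[11,0,-45,0,-0.12,0],[14,0,-57,0,-0.12,0],[17,0,-69,0,-0.12,0],[17,0,-69,0,-0.12,0],[17,0,-69,0,-0.12,0]]]' > m.json && python3 jog.py m.json | grep -E "pos|rot|cont"
python3 - <<'E'
from h import *
P,Q,s=st(); print(s["joints"].round(2))
togo((333,177.5,240),down(-np.pi/2)); boards()
E
```

```text
position: [659.4, -10.4, 227.5]
ee_rot: [0.758, -0.0, -0.652, -0.0]
contact_force: [0.5, 0.2, -2.0]
[ 0.14  1.15  1.04 -0.49 -2.84  1.08]
pos [659.4 -10.4 227.5] d [ -61.3 -187.7  321. ] rot [-1.00e-03  1.42e+00 -0.00e+00]
288 [[657.4 -10.4]] [26 23] mid grey 117.0
442 [[ 643.7 -199.2]] [26 26] mid grey 67.0
```

```bash
echo '[[[-10,0,40,0,0.1,0],[-20,0,80,0,0.25,0],[-30,-30,120,0,0.4,0],[-40,-60,160,0,0.55,0],[-50,-90,200,0,0.7,0],[-61,-120,240,0,0.85,0],[-61,-150,270,0,1,0],[-61,-185,300,0,1.14,0],[-61,-185,319,0,1.28,0],[-61,-185,319,0,1.42,0]]]' > m.json && python3 jog.py m.json >/dev/null; echo '[[[0,0,0,0,0,0],[0,0,0,0,0,0],[0,0,0,0,0,0]]]' > m.json && python3 jog.py m.json | grep -E "pos|rot"
python3 - <<'E'
from h import *
boards()
togo((335,175,55),down(-np.pi/2)); print(st()[2]["joints"].round(2))
c=arm.get_calibration("wrist"); im=arm.get_image("wrist"); hsv=cv2.cvtColor(im,cv2.COLOR_BGR2HSV)
m=cv2.inRange(hsv,np.array((45,80,40)),np.array((85,255,255)))
n,l,s,ce=cv2.connectedComponentsWithStats(m)
for i in range(1,n):
    if s[i,4]>100:
        cn=cv2.findContours((l==i).astype(np.uint8),cv2.RETR_EXTERNAL,cv2.CHAIN_APPROX_NONE)[0][0][:,0]
        w=fp2w(cn,16,c); print(s[i],w.min(0).round(1),w.max(0).round(1),np.array(cv2.minEnclosingCircle(w.astype(np.float32))[0]).round(1))
E
```

```text
position: [336.0, 174.4, 240.3]
ee_rot: [1.0, -0.0, -0.011, -0.001]
433 [[667.8  -9.6]] [26 26] mid grey 70.0
445 [[ 643.7 -199.1]] [26 26] mid grey 72.0
343 [[543.7 178.2]] [26 26] mid grey 200.0
pos [336.4 174.5 240.1] d [  2.9  -0.4 185.1] rot [-0.001  0.023 -0.001]
[ 0.9  -0.03 -0.53 -0.02 -1.09  0.68]
[ 96  89  22  22 362] [411.  347.5] [438.1 379. ] [424.6 363.3]
```

```bash
echo '[[[0,0,50,0,0.023,0],[0,0,100,0,0.023,0],[0,0,150,0,0.023,0],[0,0,180,0,0.023,0],[0,0,187,0,0.023,0],[0,0,187,0,0.023,0],[0,0,187,0,0.023,0],[0,0,187,0,0.023,0],[0,0,187,0,0.023,0]]]' > m.json && python3 jog.py m.json | grep -E "pos|rot|cont"
python3 - <<'E'
from h import *
togo((335,175,46.2),down(-np.pi/2))
E
```

```text
position: [331.9, 175.1, 54.2]
ee_rot: [1.0, -0.0, 0.001, -0.002]
contact_force: [-0.4, -1.0, -1.7]
pos [331.9 175.1  54.2] d [3.1 0.1 8. ] rot [-0.003 -0.002 -0.   ]
```

```bash
echo '[[[2,0,3,0,0,0],[3,0,6,0,0,0],[3,0,7,0,0,0],[3,0,8,0,0,0],[3,0,8,0,0,0],[3,0,8,0,0,0]]]' > m.json && python3 jog.py m.json | grep -E "pos|rot|cont"
python3 - <<'E'
from h import *
togo((372,175,46.2),down(-np.pi/2))
E
```

```text
position: [334.2, 174.5, 45.2]
ee_rot: [1.0, 0.0, 0.0, -0.0]
contact_force: [-1.9, 0.2, 5.7]
pos [334.2 174.5  45.2] d [37.8 -0.5 -1. ] rot [-0. -0.  0.]
```

```bash
echo '[[[0,0,-1.1,0,0,0],[0,0,-1.1,0,0,0],[8,0,-1.1,0,0,0],[16,0,-1.1,0,0,0],[24,0,-1.1,0,0,0],[32,0,-1.1,0,0,0],[35,0,-1.1,0,0,0],[37,0,-1.1,0,0,0],[37,0,-1.1,0,0,0]]]' > m.json && python3 jog.py m.json | grep -E "pos|rot|cont"
python3 - <<'E'
from h import *
boards()
w=arm.get_image("wrist"); print([int(x) for x in w[2,180:340,1]-w[2,180:340,2].astype(int)][::12],[int(x) for x in w[:40,256,1]-w[:40,256,2].astype(int)][::4])
E
```

```text
position: [371.6, 174.4, 46.0]
ee_rot: [1.0, -0.0, 0.0, -0.0]
contact_force: [0.3, -0.2, 0.2]
434 [[667.7  -9.7]] [26 26] mid grey 70.0
443 [[ 643.6 -199.2]] [26 26] mid grey 69.0
339 [[544.2 178.2]] [26 26] mid grey 199.0
[39, 40, 39, 0, 57, 78, 77, 77, 38, 0, 0, 40, 39, 39] [77, 78, 0, -1, 0, -1, 0, 0, 0, 0]
```

```bash
echo '[[[5,0,-18,0,-0.1,0],[11,0,-39,0,-0.2,0],[20,0,-60,0,-0.3,0],[31,0,-79,0,-0.4,0],[44,0,-97,0,-0.5,0],[58,0,-113,0,-0.6,0],[58,0,-113,0,-0.6,0]]]' > m.json && python3 jog.py m.json | grep -E "pos"
echo '[[[5,0,-21,0,-0.1,0],[11,0,-42,0,-0.2,0],[20,0,-63,0,-0.3,0],[31,0,-82,0,-0.4,0],[44,0,-100,0,-0.5,0],[58,0,-116,0,-0.6,0],[74,0,-131,0,-0.7,0],[74,0,-131,0,-0.7,0]]]' > m.json && python3 jog.py m.json | grep -E "pos|rot|cont"
python3 - <<'E'
from h import *
P,Q,s=st(); print(P.round(1),(down(-np.pi/2).inv()*Q).as_rotvec().round(3),s["joints"].round(2))
w=arm.get_image("wrist"); print([int(x) for x in w[2,180:340,1]-w[2,180:340,2].astype(int)][::12],[int(x) for x in w[:40,256,1]-w[:40,256,2].astype(int)][::4])
E
```

```text
position: [432.3, 174.5, 158.3]
position: [564.8, 173.9, 219.9]
ee_rot: [0.793, -0.001, -0.61, -0.0]
contact_force: [-1.3, 0.2, -2.8]
[564.8 173.9 219.9] [ 0.    -1.311  0.002] [ 0.36  0.95  0.69 -0.62 -2.51  0.95]
[-2, 21, 58, 57, 58, 58, 58, 67, 68, 67, 1, 45, 43, 46] [68, 67, 66, 59, 0, -1, -1, -1, -1, -1]
```

```bash
echo '[[[5,0,-21,0,-0.1,0],[8,0,-33,0,-0.12,0],[11,0,-45,0,-0.12,0],[14,0,-57,0,-0.12,0],[17,0,-69,0,-0.12,0],[17,0,-69,0,-0.12,0],[17,0,-69,0,-0.12,0]]]' > m.json && python3 jog.py m.json | grep -E "pos|rot|cont"
python3 - <<'E'
from h import *
P,Q,s=st(); print(s["joints"].round(2))
togo((443.9,-95,240),down(-np.pi/2)); boards()
E
```

```text
position: [634.5, 174.8, 228.4]
ee_rot: [0.759, -0.0, -0.651, -0.0]
contact_force: [0.2, 0.3, -0.8]
[ 0.28  1.11  1.09 -1.03 -2.82  0.53]
pos [634.5 174.8 228.4] d [-40.3 270.  186.4] rot [-1.000e-03  1.419e+00 -1.000e-03]
436 [[667.9  -9.6]] [26 26] mid grey 67.0
206 [[654.5 157.5]] [14 25] mid grey 56.0
446 [[ 643.7 -199.1]] [26 26] mid grey 67.0
```

```bash
echo '[[[-10,0,40,0,0.1,0],[-20,0,80,0,0.25,0],[-30,30,120,0,0.4,0],[-40,60,160,0,0.55,0],[-40,90,186,0,0.7,0],[-40,130,186,0,0.85,0],[-40,170,186,0,1,0],[-40,210,186,0,1.14,0],[-40,240,186,0,1.28,0],[-40,270,186,0,1.42,0]]]' > m.json && python3 jog.py m.json >/dev/null; echo '[[[0,0,0,0,0,0],[0,0,0,0,0,0],[0,0,0,0,0,0]]]' > m.json && python3 jog.py m.json | grep -E "pos|rot"
python3 - <<'E'
from h import *
boards(); togo((443.9,-357.8,100),down(-np.pi/2-.026))
im=arm.get_image("top"); cv2.imwrite("pics/t5.png",cv2.resize(im[120:270,100:400],(800,400),interpolation=cv2.INTER_CUBIC))
E
```

```text
position: [445.2, -95.3, 239.2]
ee_rot: [0.999, 0.001, -0.032, 0.0]
435 [[668.   -9.6]] [26 26] mid grey 68.0
438 [[649.5 179.1]] [26 26] mid grey 69.0
445 [[ 643.7 -199.1]] [26 26] mid grey 68.0
pos [445.7 -95.1 238.9] d [  6.7 262.7 138.8] rot [0.001 0.064 0.028]
```

View pics/t5.png

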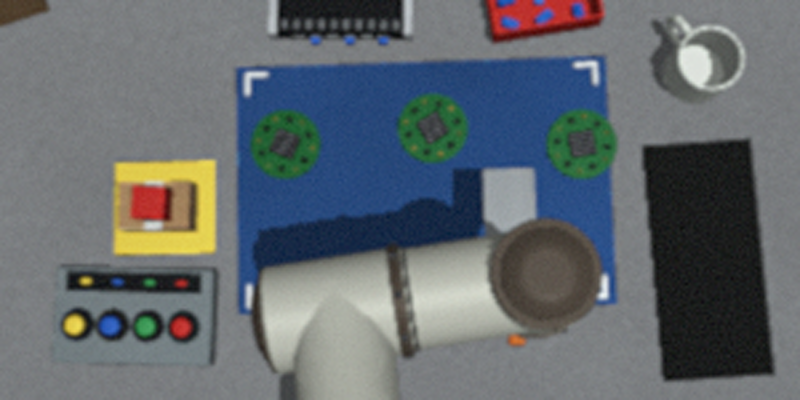

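All three boards lie sink up, and the stack is centred on the mat (case and carton agree once corrected for parallax). Now return the turner to its pad.

```bash
echo '[[[7,50,0,0,0.064,0.028],[7,100,0,0,0.064,0.028],[7,150,0,0,0.064,0.028],[7,200,30,0,0.064,0.028],[7,240,70,0,0.064,0.028],[7,262,110,0,0.064,0.028],[7,262,139,0,0.064,0.028],[7,262,139,0,0.064,0.028],[7,262,139,0,0.064,0.028],[7,262,139,0,0.064,0.028]]]' > m.json && python3 jog.py m.json | grep -E "pos|rot"
python3 - <<'E'
from h import *
togo((443.9,-357.8,44),down(-np.pi/2-.026))
E
```

```text
position: [445.5, -357.8, 101.9]
ee_rot: [1.0, -0.013, 0.002, 0.001]
pos [ 445.5 -357.8  101.9] d [-1.8 -0.1 57.9] rot [ 0.003 -0.003  0.   ]
```

```bash
echo '[[[-1,0,20,0,0,0],[-1,0,40,0,0,0],[-1,0,53,0,0,0],[-1,0,57,0,0,0],[-1,0,57,0,0,0],[-1,0,57,0,0,0]]]' > m.json && python3 jog.py m.json | grep -E "pos|rot|cont"; echo '[[[0,0,1,0,0,0],[0,0,2,0,0,0],[0,0,3,0,0,0],[0,0,3,0,0,0]]]' > m.json && python3 jog.py m.json | grep -E "pos|rot|cont"; python3 -c "
from h import *; togo((443.9,-357.8,41.4),down(-np.pi/2-.026))"
```

```text
position: [443.3, -358.0, 43.9]
ee_rot: [1.0, -0.014, 0.001, 0.001]
contact_force: [-0.1, 0.2, -1.3]
position: [442.7, -358.1, 41.2]
ee_rot: [1.0, -0.014, 0.001, 0.001]
contact_force: [-2.5, 2.4, 6.6]
pos [ 442.7 -358.1   41.2] d [ 1.2 -0.4 -0.2] rot [ 0.002 -0.001 -0.002]
```

```bash
echo '[[[0,0,0,0,0,0],[0,0,0,0,0,0],[0,0,0,0,0,0],[0,0,0,0,0,0],[0,0,0,0,0,0]]]' > m.json && python3 jog.py m.json 85 | grep -E "pos|grip|cont"; echo '[[[0,0,-40,0,0,0],[0,0,-80,0,0,0],[0,0,-130,0,0,0],[0,0,-180,0,0,0],[0,0,-220,0,0,0],[0,0,-220,0,0,0]]]' > m.json && python3 jog.py m.json | grep pos
python3 - <<'E'
from h import *
boards(); togo((380,330,260),down(-np.pi/2)); print(st()[2]["joints"].round(2))
c=arm.get_calibration("wrist"); im=arm.get_image("wrist"); cv2.imwrite("w_pad.png",im)
hsv=cv2.cvtColor(im,cv2.COLOR_BGR2HSV); m=cv2.inRange(hsv,np.array((5,150,60)),np.array((18,255,255)))
n,l,s,ce=cv2.connectedComponentsWithStats(m); i=1+s[1:,4].argmax()
w=fp2w(np.argwhere(l==i)[:,::-1],54,c); print("handle",s[i],w.min(0),w.max(0))
E
```

```text
position: [442.3, -357.7, 39.6]
contact_force: [0.1, -0.1, 0.6]
gripper_width: 84.6
position: [444.9, -359.4, 267.1]
432 [[667.9  -9.6]] [26 26] mid grey 68.0
444 [[ 643.6 -199.3]] [26 26] mid grey 68.0
437 [[649.4 179. ]] [26 25] mid grey 68.0
pos [ 443.5 -358.2  263.3] d [-8.290e+01 -6.861e+02  2.000e-01] rot [ 0.004 -0.007 -0.028]
[-0.39  0.28 -0.11  0.   -1.17  1.94]
handle [ 249  134   16   76 1157] [ 399.49704112 -368.37860062] [ 488.46163855 -349.76126186]
```

```bash
echo '[[[-42,-343,0,0,0,-0.028],[-42,-343,0,0,0,-0.028],[-42,-343,0,0,0,-0.028],[-42,-343,0,0,0,-0.028],[-42,-343,0,0,0,-0.028],[-42,-343,0,0,0,-0.028],[-42,-343,0,0,0,-0.028],[-42,-343,0,0,0,-0.028],[-42,-343,0,0,0,-0.028]]]' > m.json && python3 jog.py m.json 0 | grep pos; echo '[[[-41,-343,0,0,0,0],[-41,-343,0,0,0,0],[-41,-343,0,0,0,0],[-41,-343,0,0,0,0],[-41,-343,0,0,0,0],[-41,-343,0,0,0,0],[-41,-343,0,0,0,0],[-41,-343,0,0,0,0],[-41,-343,0,0,0,0],[-41,-343,0,0,0,0]]]' > m.json && python3 jog.py m.json | grep -E "pos|width"; echo '[[[0,0,0,0,0,0],[0,0,0,0,0,0]]]' > m.json && python3 jog.py m.json>/dev/null
python3 - <<'E'
from h import *
togo((380,330,260),down(-np.pi/2))
im=arm.get_image("wrist"); cv2.imwrite("pics/w6.png",cv2.resize(im,(800,600)))
E
```

```text
position: [409.2, -12.6, 258.2]
position: [369.6, 327.7, 258.4]
gripper_width: -0.5
pos [369.5 328.2 259.4] d [10.5 -1.8 -0.6] rot [ 0.001 -0.    -0.002]
```

View pics/w6.png

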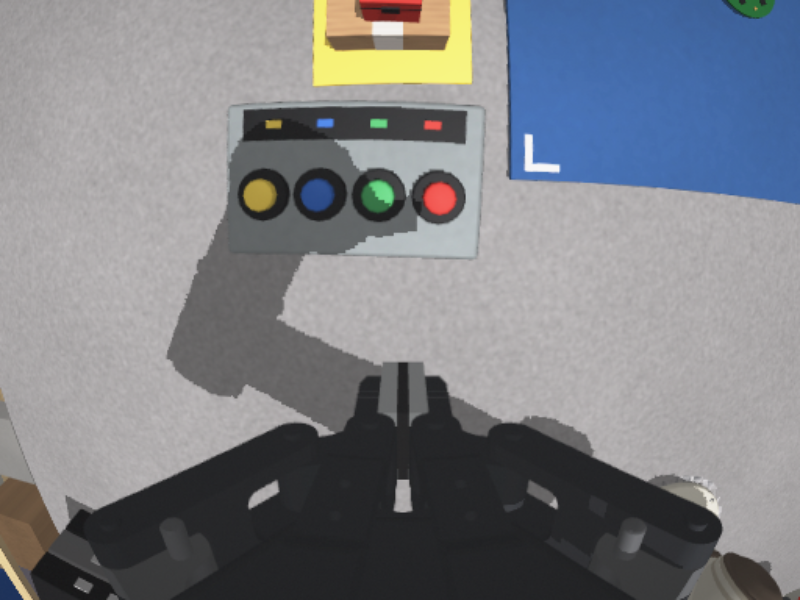

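The wrist view shows the key caps at yellow (260,195), blue (318,194), green (378,195) and red (440,198). The known 44 mm spacing will give me their height.

Run:
```python
from h import *
c=arm.get_calibration("wrist"); t=arm.get_calibration("top"); k=1.5625
for z in (36,42,48):
    w=fp2w(np.array([(260,195),(318,194),(378,195),(440,198)])/k,z,c); print(z,w.round(1).tolist(),np.linalg.norm(w[3]-w[0])/3, p2w([(127.4,241.4),(154.2,242.1),(167.3,242.4)],z,t).round(1).tolist())
togo((420,440,85),down(-np.pi/2))
```

```text
36 [[425.2, 436.7], [424.2, 390.8], [422.5, 345.5], [420.2, 299.2]] 45.84435259310226 [[424.0, 440.1], [420.6, 350.4], [419.1, 306.8]]
42 [[425.5, 434.8], [424.5, 389.7], [422.8, 345.2], [420.6, 299.7]] 45.055265235023995 [[424.1, 438.0], [420.7, 348.8], [419.2, 305.3]]
48 [[425.8, 432.9], [424.8, 388.6], [423.1, 344.9], [420.9, 300.2]] 44.26617787694576 [[424.3, 435.9], [420.9, 347.1], [419.3, 303.8]]
pos [369.5 328.5 259.6] d [  50.3 -111.6  174.5] rot [ 0.    -0.    -0.002]
```

```bash
echo '[[[28,-50,0,0,0,0],[55,-106,0,0,0,0],[55,-106,50,0,0,0],[55,-106,100,0,0,0],[55,-106,150,0,0,0],[55,-106,180,0,0,0],[55,-106,185,0,0,0],[55,-106,185,0,0,0],[55,-106,185,0,0,0],[55,-106,185,0,0,0]]]' > m.json && python3 jog.py m.json | grep -E "pos|rot|cont"; echo '[[[0,0,2,0,0,0],[0,0,4,0,0,0],[0,0,6,0,0,0],[0,0,8,0,0,0],[0,0,8,0,0,0]]]' > m.json && python3 jog.py m.json | grep -E "pos|cont"; echo '[[[0,0,2,0,0,0],[0,0,4,0,0,0],[0,0,4,0,0,0]]]' > m.json && python3 jog.py m.json | grep -E "pos|cont"
```

```text
position: [425.0, 436.6, 76.8]
ee_rot: [1.0, -0.0, 0.001, -0.002]
contact_force: [0.4, 0.6, 0.2]
position: [424.6, 436.1, 67.1]
contact_force: [-0.2, 1.8, 4.4]
position: [424.6, 436.2, 66.7]
contact_force: [-5.7, -3.6, 22.0]
```

```bash
echo '[[[0,0,-4,0,0,0],[0,0,-4,0,0,0],[0,0,-4,0,0,0]]]' > m.json && python3 jog.py m.json | grep -E "pos|cont"; echo '[[[0,0,-2,0,0,0],[0,0,-2,0,0,0],[0,0,-2,0,0,0]]]' > m.json && python3 jog.py m.json | grep -E "pos|cont"; echo '[[[0,0,-2,0,0,0],[0,0,-2,0,0,0],[0,0,-2,0,0,0]]]' > m.json && python3 jog.py m.json | grep -E "pos|cont"; echo '[[[0,0,-2,0,0,0],[0,0,-2,0,0,0],[0,0,-2,0,0,0]]]' > m.json && python3 jog.py m.json | grep -E "pos|cont"
```

```text
position: [424.6, 436.1, 67.0]
contact_force: [-0.5, 0.3, 8.2]
position: [424.6, 436.1, 68.2]
contact_force: [0.6, 2.4, 3.3]
position: [424.0, 435.1, 70.0]
contact_force: [1.2, 1.1, 2.7]
position: [423.8, 434.8, 71.9]
contact_force: [-0.3, 0.2, 1.5]
```

Spring behaviour confirmed (≈0.6 N/mm, bottom at TCP z≈67), so the yellow key was fully pressed. Next are blue and then green.

```bash
echo '[[[0,0,-15,0,0,0],[0,0,-15,0,0,0],[0,20,-15,0,0,0],[0,47,-15,0,0,0],[0,47,-15,0,0,0],[0,47,-15,0,0,0]]]' > m.json && python3 jog.py m.json | grep -E "pos|cont"; echo '[[[0,0,6,0,0,0],[0,0,12,0,0,0],[0,0,16,0,0,0],[0,0,19,0,0,0],[0,0,21,0,0,0],[0,0,21,0,0,0]]]' > m.json && python3 jog.py m.json | grep -E "pos|cont"; echo '[[[0,0,1,0,0,0],[0,0,2,0,0,0],[0,0,2,0,0,0]]]' > m.json && python3 jog.py m.json | grep -E "pos|cont"
```

```text
position: [423.9, 387.5, 86.7]
contact_force: [-0.2, -0.2, 0.6]
position: [423.9, 388.7, 67.1]
contact_force: [-2.8, -0.4, 6.4]
position: [424.0, 388.7, 66.9]
contact_force: [-4.9, -2.8, 16.4]
```

```bash
python3 -c "
from h import *; togo((424,388,66.5))"
```

```text
pos [424.  388.7  66.9] d [0.  0.7 0.4] rot [0. 0. 0.]
```

Blue bottomed out (16 N at 66.9). Now green.

```bash
echo '[[[0,0,-15,0,0,0],[0,0,-23,0,0,0],[0,0,-23,0,0,0],[0,20,-23,0,0,0],[0,43,-23,0,0,0],[0,43,-23,0,0,0],[0,43,-23,0,0,0]]]' > m.json && python3 jog.py m.json | grep -E "pos|cont"; echo '[[[0,0,6,0,0,0],[0,0,12,0,0,0],[0,0,16,0,0,0],[0,0,19,0,0,0],[0,0,21,0,0,0],[0,0,21,0,0,0]]]' > m.json && python3 jog.py m.json | grep -E "pos|cont"; echo '[[[0,0,1,0,0,0],[0,0,2,0,0,0],[0,0,2,0,0,0]]]' > m.json && python3 jog.py m.json | grep -E "pos|cont"; echo '[[[0,0,-20,0,0,0],[0,0,-60,0,0,0],[0,0,-100,0,0,0],[0,0,-150,0,0,0],[0,0,-180,0,0,0],[0,0,-180,0,0,0],[0,0,-180,0,0,0]]]' > m.json && python3 jog.py m.json | grep -E "pos|cont|clock"
python3 - <<'E'
from h import *
boards(); a=arm.get_image("scene"); b=cv2.resize(arm.get_image("top")[120:270,100:400],(512,256),interpolation=cv2.INTER_CUBIC)
cv2.imwrite("pics/end.png",np.vstack([a[60:],b]))
E
```

```text
position: [424.1, 344.9, 86.7]
contact_force: [0.4, 0.2, 1.1]
position: [424.0, 345.7, 67.1]
contact_force: [-3.2, 0.1, 6.7]
position: [424.1, 345.8, 66.8]
contact_force: [-5.8, -1.9, 17.4]
clock: 53.6
position: [423.9, 345.4, 244.4]
contact_force: [-0.2, -0.3, -0.3]
432 [[667.9  -9.7]] [26 26] mid grey 70.0
440 [[649.8 179. ]] [26 26] mid grey 71.0
443 [[ 643.7 -199.2]] [26 26] mid grey 72.0
```

View pics/end.png

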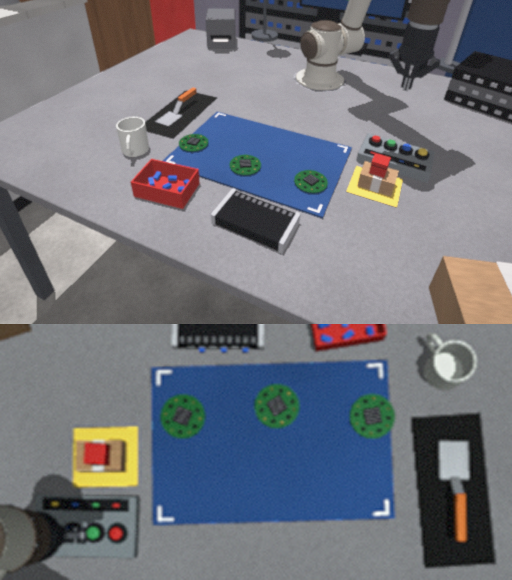

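The final view shows three boards sink up on the plate, the stack centred on the mat, the turner on its pad, the bystanders unmoved and the robot clear. I'm handing the job in.

```bash
python3 -c "
from bench import arm
print(arm.job_done())"
```

```text
the job is handed in; nothing more can be done
None
```

The job is handed in at about 54 s on the clock, but no verdict came back: the carton and red case (no tin was there) are stacked on the mat, all three boards lie heat sink up on the plate, the turner is back on its pad, and the yellow, blue and green keys were pressed fully down in that order.

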